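Fit the cutter wheels and snug down the bearing flange

TASK

Take the orange pry blade and, with its blade and not the gripper's fingers, lever up the lid of the red cutter case by its lip until it stands right open; leave it open and lay the pry blade back on the blue mat. Then stack every cutter wheel that is in the case on the arbor, hub up. When all the wheels are on, draw the flange down evenly: turn the four knobs clockwise in star order (each time go on to the opposite knob before its neighbours), first each to about the yellow half-way mark, then, again in star order, each fully home to the red mark; do not disturb the bottle, the padlock or the brush.

Things in the scene. Friction and masses are not known exactly. Their poses are not given: they have to be found in the camera images.
- head: cutter head: blue block 210 x 210 x 58 mm with red top, fixed to the bench. Origin at the centre of its underside on the bench, z up. In the middle an upright steel arbor; around it a square aluminium flange, 180 mm wide, with four knobs at its corners, numbered 1, 2, 3, 4 in turn around it (1 is opposite 3, 2 opposite 4). Knob tops stand 115 mm over the bench at the start
- arbor_foot (a point): top of the arbor's round shoulder (48 mm across), 85 mm above the bench, on the arbor's axis: the first wheel rests here. The arbor above it is 16 mm in diameter and ends in a taper whose tip is 162 mm above the bench
- flange: aluminium bearing flange, 180 x 180 x 10 mm with a 60 mm square opening round the arbor, resting on springs under the knobs' feet and located by four dowels. Origin at the centre of its underside, 66.5 mm above the bench when loose, about 63 mm when all knobs are home. Its z is its normal
- knob1 (a joint): black bar knob 1 on the bearing flange, at (62, 62) mm of the cutter head's frame: a bar 44 mm long, 13 mm wide and 26 mm tall on a 38 mm round foot 12 mm tall. Joint: radians turned clockwise seen from above, 0 to 2.0 (hard stop = home). Near 0 at the start; 1.0 is the yellow half-way mark, 2.0 the red home mark. Stays where left; about 0.12 N m turns it; each radian also sinks it 2 mm
- knob2 (a joint): black bar knob 2 on the bearing flange, at (-62, 62) mm of the cutter head's frame: a bar 44 mm long, 13 mm wide and 26 mm tall on a 38 mm round foot 12 mm tall. Joint: radians turned clockwise seen from above, 0 to 2.0 (hard stop = home). Near 0 at the start; 1.0 is the yellow half-way mark, 2.0 the red home mark. Stays where left; about 0.12 N m turns it; each radian also sinks it 2 mm
- knob3 (a joint): black bar knob 3 on the bearing flange, at (-62, -62) mm of the cutter head's frame: a bar 44 mm long, 13 mm wide and 26 mm tall on a 38 mm round foot 12 mm tall. Joint: radians turned clockwise seen from above, 0 to 2.0 (hard stop = home). Near 0 at the start; 1.0 is the yellow half-way mark, 2.0 the red home mark. Stays where left; about 0.12 N m turns it; each radian also sinks it 2 mm
- knob4 (a joint): black bar knob 4 on the bearing flange, at (62, -62) mm of the cutter head's frame: a bar 44 mm long, 13 mm wide and 26 mm tall on a 38 mm round foot 12 mm tall. Joint: radians turned clockwise seen from above, 0 to 2.0 (hard stop = home). Near 0 at the start; 1.0 is the yellow half-way mark, 2.0 the red home mark. Stays where left; about 0.12 N m turns it; each radian also sinks it 2 mm
- knob1_grip (a point): point on knob 1's axis at mid height of its bar, about 102 mm above the bench at the start. Its x axis runs along the bar towards the white pointer end and turns with the knob (at knob angle 0 it is the cutter head's x axis)
- knob2_grip (a point): point on knob 2's axis at mid height of its bar, about 102 mm above the bench at the start. Its x axis runs along the bar towards the white pointer end and turns with the knob (at knob angle 0 it is the cutter head's x axis)
- knob3_grip (a point): point on knob 3's axis at mid height of its bar, about 102 mm above the bench at the start. Its x axis runs along the bar towards the white pointer end and turns with the knob (at knob angle 0 it is the cutter head's x axis)
- knob4_grip (a point): point on knob 4's axis at mid height of its bar, about 102 mm above the bench at the start. Its x axis runs along the bar towards the white pointer end and turns with the knob (at knob angle 0 it is the cutter head's x axis)
- case: red cutter case, an open box 120 (x) x 300 (y) x 40 mm with 5 mm walls and floor, fixed to the bench; origin at the centre of its underside; its front, on its -x side, faces the robot. Holds one to three cutter wheels in a row along its y, about 80 mm apart (near y = -80, 0, 80 mm); low black rails, 8 mm over the floor, along its ends (20 mm wide) and its far wall (14 mm wide) keep the wheels clear of the walls
- lid (a joint): clear flat lid of the case, 5 mm thick, hinged along the case's far (+x) top edge. Radians open: 0 closed, 1.9 fully back; held by hinge friction wherever it is left, so it needs about 2 N upward at the lip
- lid_lip (a point): middle of the underside of the blue lip on the lid's front edge. The lip is 100 mm wide (along the case's y), 5 mm thick and stands out 18 mm in front of the case wall, its point here 131 mm from the hinge line; its underside is 40 mm above the bench when closed, with free space below
- lid_hinge (a point): middle of the lid's hinge line, 40 mm above the bench; does not move with the lid; axes as the case's
- wheel1: brass-coloured cutter wheel, a disc 71 mm across and 10 mm thick with a black round hub 36 mm across on top, 24 mm tall overall, a 20 mm hole right through, 0.2 kg. Origin at the centre of its underside, z up through the hub. Lies hub up in the case; may be absent. Wheels are stacked hub up, each resting on the hub of the one below
- wheel2: steel-grey cutter wheel, a disc 71 mm across and 10 mm thick with a black round hub 36 mm across on top, 24 mm tall overall, a 20 mm hole right through, 0.2 kg. Origin at the centre of its underside, z up through the hub. Lies hub up in the case; may be absent. Wheels are stacked hub up, each resting on the hub of the one below
- wheel3: copper-coloured cutter wheel, a disc 71 mm across and 10 mm thick with a black round hub 36 mm across on top, 24 mm tall overall, a 20 mm hole right through, 0.2 kg. Origin at the centre of its underside, z up through the hub. Lies hub up in the case; may be absent. Wheels are stacked hub up, each resting on the hub of the one below
- mat: flat blue mat 250 (x) x 130 (y) x 4 mm fixed to the bench, the pry blade's place; origin at the centre of its underside
- pry: pry blade: orange handle 90 long x 24 wide x 30 mm tall and a thin steel blade 24 wide x 4 mm thick reaching 85 mm beyond it at mid height; 0.14 kg. Lies along its x, blade to +x. Origin 35 mm ahead of the handle's middle (10 mm behind the handle's front end), on its underside; z up. Best gripped across the handle 10 mm behind the origin, 15 mm up
- pry_tip (a point): end of the pry blade's blade, 95 mm ahead of the pry blade's origin, middle of its thickness (15 mm above the tool's underside)
- can: blue bottle 60 mm across, 170 mm tall, bystander; origin under its centre
- padlock: brass padlock 60 x 55 x 25 mm lying flat, bystander; origin under its centre
- brush: hand brush, bystander; origin under its middle
There are look-alikes about, which are no part of the job. What is shaped like the pry but green or pink is not meant.

How it is judged:
By the outcome, as a careful person would: the job done as asked, in the order asked, and still so for the second after the job is handed in, with the robot touching nothing.
Of wheel1, wheel2, wheel3 only 1 to 3 are there at a start; the rules pass over those that are not, and their reading is None.
At some moment in a run one of pry, wheel1, wheel2, wheel3 may be knocked a few centimetres aside while the robot is not near it.
It also fails if it takes over 210 s, if anything falls off the work surface, if the arm or the gripper's body presses on something with over 40 N, if the wrist force passes 120 N, or if a joint passes its speed limit or range.

ROBOT

A 7-joint arm with a two-finger parallel gripper is mounted at the origin on the work surface. World frame = base frame: x ahead of the robot, y to its left, z up, the work surface at z = 0. Lengths are in m, angles in rad, forces in N, time in s.
With the tool pointing down it reaches from about 0.35 to 0.9 m from the base axis. Payload 8.1 kg.
Tool frame: the origin (TCP) lies on the centre line of the jaws, within the pads' length; the fingertips stand arm.tips_ahead ahead of it and the grasp point (between the pads) lies 8 mm behind it (arm.tips_ahead is the distance from the TCP to the fingertips, in m); z points along the fingers, y is the direction in which the jaws open and shut (so a half turn about z gives the same grasp; the last joint's range is limited). The gripper opens to 92 mm and grips with 3 to 60 N. Pads are 19 mm wide; open, the fingers measure 130 mm over their backs; the gripper's body (75 mm by 190 mm) begins 47 mm behind the grasp point.
Start: joints at [-1.385, 0.434, 0.025, 1.573, -0.012, 1.134, -0.075], TCP at [0.178, 0.599, 0.238] pointing down, gripper open.
Joint ranges: [-2.62, 2.62], [-0.44, 2.09], [-1.27, 1.32], [0.08, 2.57], [-1.32, 4.46], [0.12, 2], [-2.74, 2.74]. Speed limits (rad/s): [2.22, 2.22, 3.01, 3.01, 3.14, 3.14, 3.14].

INTERFACE

Orientations are given as a rotation vector (axis times angle).
In Python, from cell import arm gives the robot as it stands. The module is installed in compiled form; this text tells all that it offers.
- The arm moves only by the tool jog_arm, never from a script. Its argument "moves" is a list of rows, each an object with "twist": the turn, a rotation vector about the tool's x, y, z in units of 10 degrees (1.0 is 10 degrees), a list of three; "xyz": the shift along the tool's x, y, z in units of 60 mm (1.0 is 60 mm), a list of three; "grip": the closure, from -1 (fully open) to 1 (shut). A call has 1 to 5 rows; each row is the pose to reach, as a shift and turn from the pose commanded when the call began, along the tool's axes at that moment; what a row does not reach only later rows make up. A row lasts 1/8 s, in which the tool goes at most 62.5 mm and 10.7 degrees, less where a joint would pass 70% of its speed; a pose out of reach is approached as far as the arm can. A call with a gripper value outside its range is refused whole. The fingers move at their own pace and stop on an object; "force" is the grip in N (left out, the last holds). Time passes only in rows, so rows that repeat a pose let the fingers close. It gives the time, the measured TCP pose, the force and the opening at its end, in the units of the state.
- arm.observe(): the state, without advancing time (a new reading comes with each control period).
- arm.get_image(name): name is "scene" or "side" or "wrist"; returns the picture (400x640x3 uint8, blue, green, red); there is no depth.
- arm.camera_params(name): a dict with "mtx" (3x3 intrinsics, pixels), "T" (4x4, takes a point from camera to world coordinates); the wrist camera has in their place "T_tool_cam" (4x4, takes a point from camera to tool coordinates, whose origin is the TCP and whose axes are the flange's). Camera axes: x right, y down, z forward; pixel columns grow to the right and rows downward; lengths in m; the calibration is good to about 2 mm. A picture is of the moment at which its call begins: read the wrist's pose just before it. camera_params takes no time and is no camera call.
- arm.sign_off(): hands the job in, once; it reports no verdict.
The state is a dict: "clock": time; "joints": joint angles; "dq": joint speeds; "joint_efforts": joint torques, N m; "position": TCP position; "ee_rot": TCP orientation; "force": force on the tool from outside, world axes, zero at the start; "ft_torque": the same for the moment, N m; "width": opening from 0.0 (shut) to 1.0 (fully open).
Only numpy, scipy, OpenCV 4.12 (cv2) and the standard library are available. Lean on these libraries where they do the work, as an engineer would, in place of code of your own. Each camera call takes 0.05 s, during which the arm holds its last target. There are 200 camera calls.

## Working session

There is one attempt and no reset: what is moved stays moved. The work goes in short steps, Python scripts to look and compute and a tool call to move; the robot and the scene stay as the last step left them, time stands still between calls to the robot, and variables do not carry over. Pictures are saved under pics/ and viewed, about 12 in all and at most 16, crops included, and the job is handed in when it is done.

Besides the shell and the picture viewer there is one more tool, called after "Emit:" as a command line: name --argument value ..., lists and objects as JSON in quotes. jog_arm: Moves the arm, as the interface text tells. Its arguments: {"type":"object","properties":{"moves":{"type":"array","items":{"type":"object","properties":{"twist":{"type":"array","items":{"type":"number"}},"xyz":{"type":"array","items":{"type":"number"}},"grip":{"type":"number"}}}},"force":{"type":"number"}},"required":["moves"]}

```bash
mkdir -p pics
cat > h.py <<'E'
import numpy as np, cv2
from scipy.spatial.transform import Rotation as R
from cell import arm
def tool():
    s=arm.observe(); T=np.eye(4); T[:3,:3]=R.from_rotvec(s['ee_rot']).as_matrix(); T[:3,3]=s['position']; return T
def cam(name):
    p=arm.camera_params(name); 
    T=p['T'] if 'T' in p else tool()@np.array(p['T_tool_cam'])
    return np.array(p['mtx']),np.array(T)
def ray(K,T,uv,z):
    d=T[:3,:3]@np.linalg.solve(K,[uv[0],uv[1],1]); o=T[:3,3]; return o+d*(z-o[2])/d[2]
def proj(K,T,P):
    c=np.linalg.inv(T)@np.append(P,1); q=K@c[:3]; return q[:2]/q[2]
def state():
    s=arm.observe(); print('t',round(s['clock'],2),'p',np.round(s['position'],4),'rv',np.round(s['ee_rot'],3),'F',np.round(s['force'],1),'w',round(s['width'],3)); return s
def delta(P,yaw=None,up=None):
    """move (units) to world P, tool pointing down with tool x axis at yaw"""
    T=tool(); 
    print('xyz',np.round(T[:3,:3].T@(np.array(P)-T[:3,3])/0.06,3))
    if yaw is not None:
        c,s=np.cos(yaw),np.sin(yaw)
        Rt=np.array([[c,s,0],[s,-c,0],[0,0,-1]])
        print('twist',np.round(np.rad2deg(R.from_matrix(T[:3,:3].T@Rt).as_rotvec())/10,3))
def blobs(im,lo,hi,amin=150):
    m=cv2.inRange(cv2.cvtColor(im,cv2.COLOR_BGR2HSV),np.array(lo),np.array(hi))
    cs,_=cv2.findContours(m,cv2.RETR_EXTERNAL,cv2.CHAIN_APPROX_NONE)
    return [c for c in sorted(cs,key=cv2.contourArea,reverse=True) if cv2.contourArea(c)>amin]
E
python3 - <<'E'
from h import *
s=state(); print(np.round(s['joints'],3), arm.tips_ahead)
print(np.round(tool(),3))
for n in ('scene','side','wrist'):
    K,T=cam(n); cv2.imwrite(f'pics/{n}0.png',arm.get_image(n)); print(n,K.tolist(),np.round(T,3).tolist())
print(np.round(arm.camera_params('wrist')['T_tool_cam'],3))
E
```

```text
t 0.0 p [0.1779 0.5986 0.237 ] rv [-4.520e-01 -3.109e+00  2.000e-03] F [ 0.1 -0.   0.9] w 1.0
[-1.385  0.435  0.025  1.574 -0.012  1.134 -0.075] 0.011
[[-0.959  0.285 -0.     0.178]
 [ 0.285  0.959 -0.002  0.599]
 [-0.    -0.002 -1.     0.237]
 [ 0.     0.     0.     1.   ]]
scene [[401.8811980021164, 0.0, 317.35230169937387], [0.0, 401.8811980021164, 198.13668257018804], [0.0, 0.0, 1.0]] [[-0.233, 0.611, -0.756, 1.382], [0.972, 0.155, -0.174, 0.25], [0.01, -0.776, -0.63, 0.802], [0.0, 0.0, 0.0, 1.0]]
side [[382.41548025103356, 0.0, 322.3243230190276], [0.0, 382.41548025103356, 199.52403989294243], [0.0, 0.0, 1.0]] [[0.924, -0.282, 0.259, 0.26], [-0.383, -0.702, 0.6, -0.631], [0.013, -0.653, -0.757, 0.941], [0.0, 0.0, 0.0, 1.0]]
wrist [[275.68593304493237, 0.0, 322.3153577091568], [0.0, 275.68593304493237, 202.5318718489921], [0.0, 0.0, 1.0]] [[0.285, 0.921, 0.264, 0.108], [0.958, -0.274, -0.08, 0.619], [-0.001, 0.276, -0.961, 0.384], [0.0, 0.0, 0.0, 1.0]]
[[-0.    -0.961 -0.276  0.073]
 [ 1.    -0.    -0.    -0.   ]
 [-0.    -0.276  0.961 -0.147]
 [ 0.     0.     0.     1.   ]]
```

View pics/scene0.png

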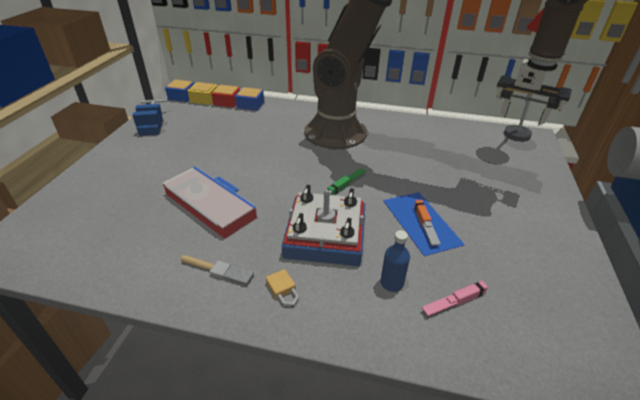

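View pics/side0.png

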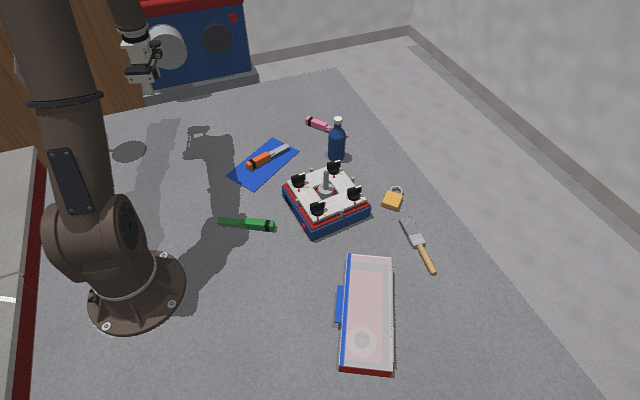

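Scene view: the candidates for the pry blade are orange on the blue mat (427,220), green (347,181) and pink (457,299). The orange one is wanted. The case is at (210,200), with its lip at (227,185) facing the robot, and the head is at (325,225). One wheel shows through the lid at side (362,340).

Run:
```python
from h import *
for n in ('scene','side'):
    im=cv2.imread(f'pics/{n}0.png'); K,T=cam(n)
    x0,y0,x1,y1=dict(scene=(160,120,520,330),side=(210,100,470,390))[n]
    def show(nm,lo,hi,z,k=3,amin=40):
        sub=im[y0:y1,x0:x1]
        for c in blobs(sub,lo,hi,amin)[:k]:
            c=c+np.array([x0,y0]); (cx,cy),wh,a=cv2.minAreaRect(c)
            bx=cv2.boxPoints(((cx,cy),wh,a)); m=cv2.moments(c)
            print(n,nm,np.round((m['m10']/m['m00'],m['m01']/m['m00'])),cv2.contourArea(c),'->',np.round(ray(K,T,(cx,cy),z)[:2],3),'box',[np.round(ray(K,T,b,z)[:2],3).tolist() for b in bx])
    show('orange',(6,180,120),(14,255,255),.025)
    show('blue',(105,120,60),(125,255,255),.004,5)
    show('red',(0,120,60),(5,255,255),.058,4)
    show('redhi',(172,120,60),(180,255,255),.04,4)
    show('black',(0,0,0),(180,255,45),.115,6,25)
sc=cv2.imread('pics/scene0.png')[150:270,150:470]; sd=cv2.imread('pics/side0.png')[130:380,210:410]
cv2.imwrite('pics/c1.png',cv2.resize(sc,None,fx=2.5,fy=2.5,interpolation=2))
cv2.imwrite('pics/c2.png',cv2.resize(sd,None,fx=2.4,fy=2.4,interpolation=2))
```

```text
scene blue [423. 224.] 2371.5 -> [0.466 0.353] box [[0.404, 0.223], [0.252, 0.302], [0.521, 0.469], [0.631, 0.393]]
scene blue [397. 255.] 280.0 -> [0.607 0.296] box [[0.625, 0.258], [0.559, 0.275], [0.589, 0.334], [0.652, 0.315]]
scene blue [225. 185.] 160.5 -> [ 0.43  -0.281] box [[0.366, -0.424], [0.334, -0.427], [0.487, -0.152], [0.514, -0.153]]
scene blue [341. 252.] 62.5 -> [0.633 0.143] box [[0.648, 0.089], [0.636, 0.087], [0.617, 0.197], [0.63, 0.198]]
scene blue [300. 247.] 47.0 -> [0.644 0.034] box [[0.654, -0.013], [0.645, -0.015], [0.633, 0.081], [0.643, 0.083]]
scene red [219. 219.] 502.0 -> [ 0.639 -0.235] box [[0.694, -0.356], [0.555, -0.412], [0.582, -0.11], [0.711, -0.084]]
scene red [344. 245.] 139.0 -> [0.629 0.145] box [[0.68, 0.106], [0.587, 0.09], [0.574, 0.186], [0.668, 0.195]]
scene red [302. 242.] 111.0 -> [0.676 0.047] box [[0.685, 0.002], [0.656, -0.001], [0.666, 0.093], [0.694, 0.094]]
scene black [349. 232.] 31.5 -> [0.667 0.16 ] box [[0.655, 0.144], [0.648, 0.17], [0.68, 0.176], [0.686, 0.15]]
scene black [308. 196.] 31.5 -> [0.549 0.031] box [[0.574, 0.
[... 857 characters left out ...]
0.014]]
side red [290. 192.] 54.0 -> [0.481 0.131] box [[0.47, 0.172], [0.483, 0.177], [0.491, 0.091], [0.479, 0.087]]
side black [317. 208.] 134.5 -> [ 0.515 -0.001] box [[0.507, 0.028], [0.541, 0.015], [0.523, -0.029], [0.489, -0.016]]
side black [298. 181.] 122.5 -> [0.502 0.119] box [[0.492, 0.149], [0.529, 0.135], [0.511, 0.089], [0.476, 0.103]]
side black [354. 193.] 119.5 -> [0.636 0.011] box [[0.631, 0.041], [0.664, 0.028], [0.642, -0.018], [0.61, -0.005]]
side black [333. 167.] 115.5 -> [0.622 0.132] box [[0.592, 0.118], [0.62, 0.168], [0.653, 0.146], [0.625, 0.097]]
side black [267. 226.] 25.5 -> [ 0.367 -0.006] box [[0.366, 0.015], [0.377, 0.012], [0.369, -0.025], [0.357, -0.022]]
```

View pics/c2.png

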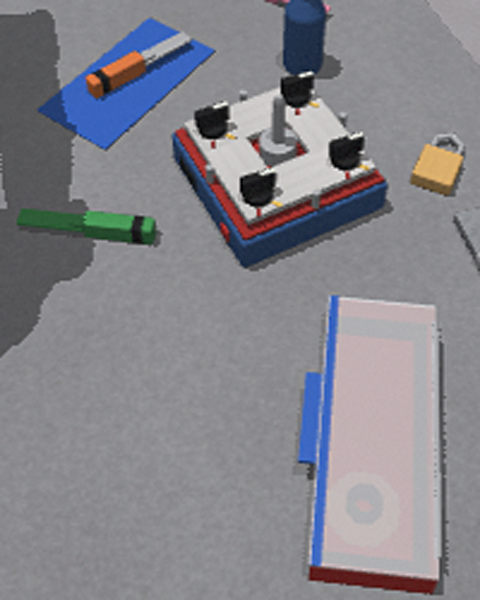

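Run:
```python
from h import *
K,T=cam('side'); o=np.array([210,130]); f=lambda p,z: np.round(ray(K,T,np.array(p)/2.4+o,z),3)[:2]
print('pry rear top',f((100,86),.034),'front',f((143,65),.034),'tip',f((190,37),.019))
print('mat',[f(p,.004) for p in ((38,109),(106,150),(215,50),(150,18))])
print('lid TL,BL,BR,TR',[f(p,.045) for p in ((331,296),(310,570),(437,569),(437,305))])
print('lip',[f(p,.045) for p in ((306,373),(299,462))],'wheel',f((364,505),.03))
print('head top',[f(p,.058) for p in ((175,133),(245,237),(386,182))],'arbor tip',f((277,97),.162),'flange',[f(p,.0765) for p in ((190,127),(250,222),(375,170))])
print('arm tips',arm.tips_ahead)
```

```text
pry rear top [0.406 0.316] front [0.475 0.335] tip [0.563 0.384]
mat [array([0.317, 0.335]), array([0.385, 0.223]), array([0.593, 0.359]), array([0.525, 0.466])]
lid TL,BL,BR,TR [array([ 0.557, -0.128]), array([ 0.411, -0.395]), array([ 0.521, -0.439]), array([ 0.664, -0.185])]
lip [array([ 0.49 , -0.207]), array([ 0.443, -0.295])] wheel [ 0.489 -0.355]
head top [array([0.469, 0.169]), array([ 0.493, -0.022]), array([ 0.688, -0.009])] arbor tip [0.577 0.086] flange [array([0.486, 0.155]), array([ 0.501, -0.017]), array([0.675, 0.001])]
arm tips 0.011
```

Run:
```python
from h import *
delta((.45,.335,.22),np.deg2rad(203))
```

```text
xyz [-5.598 -2.922  0.29 ]
twist [-7.000e-03 -2.000e-03 -3.955e+00]
```

Emit:
jog_arm --moves '[{"xyz": [-0.7,-0.37,0.04],"twist": [0,0,0],"grip": -1},{"xyz": [-1.4,-0.73,0.07],"twist": [0,0,0],"grip": -1},{"xyz": [-2.1,-1.1,0.1],"twist": [0,0,0],"grip": -1},{"xyz": [-2.8,-1.46,0.14],"twist": [0,0,0],"grip": -1}]'

```text
clock: 0.65
position: [0.3151, 0.466, 0.2292]
ee_rot: [0.452, 3.109, -0.0]
force: [0.8, -0.4, -0.2]
width: 1.001
```

Emit:
jog_arm --moves '[{"xyz": [-0.7,-0.37,0.04],"twist": [0,0,-0.9],"grip": -1},{"xyz": [-1.4,-0.73,0.07],"twist": [0,0,-1.8],"grip": -1},{"xyz": [-2.1,-1.1,0.1],"twist": [0,0,-2.7],"grip": -1},{"xyz": [-2.8,-1.46,0.14],"twist": [0,0,-3.6],"grip": -1},{"xyz": [-2.8,-1.46,0.14],"twist": [0,0,-3.95],"grip": -1}]'

```text
clock: 1.27
position: [0.4534, 0.3311, 0.2205]
ee_rot: [-0.619, 3.08, -0.004]
force: [-1.1, 1.2, -0.1]
width: 0.998
```

```bash
cat > look.py <<'E'
from h import *; import sys
state(); K,T=cam('wrist'); np.savez('pics/'+sys.argv[1]+'.npz',K=K,T=T); cv2.imwrite(f'pics/{sys.argv[1]}.png',arm.get_image('wrist'))
E
python3 look.py w1
python3 - <<'E'
from h import *
d=np.load('pics/w1.npz'); K,T=d['K'],d['T']; im=cv2.imread('pics/w1.png')
for c in blobs(im,(4,150,60),(16,255,255),100)[:3]:
    r=cv2.minAreaRect(c); print(r,[np.round(ray(K,T,b,.034)[:2],4).tolist() for b in cv2.boxPoints(r)])
E
```

```text
t 1.27 p [0.4534 0.3311 0.2205] rv [-0.619  3.08  -0.004] F [-1.1  1.2 -0.1] w 0.998
((341.95050048828125, 176.49505615234375), (16.11960220336914, 28.259056091308594), 5.710593223571777) [[0.4541, 0.3435], [0.4208, 0.3328], [0.415, 0.3515], [0.4482, 0.3627]]
((344.8762512207031, 145.73764038085938), (16.020099639892578, 9.651861190795898), 5.710593223571777) [[0.4073, 0.3284], [0.3966, 0.325], [0.391, 0.3431], [0.4017, 0.3467]]
```

View pics/w1.png

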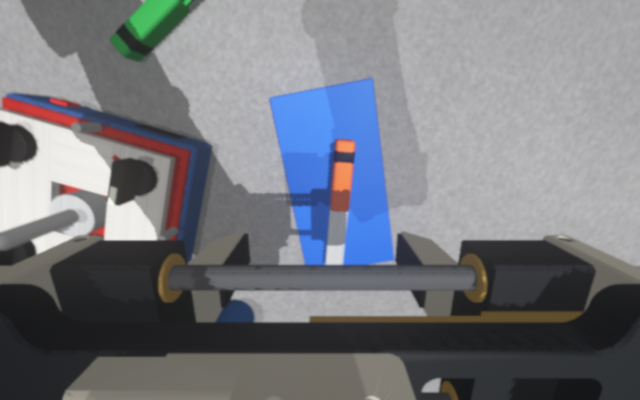

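Wrist view: the orange handle runs from about (345,140) at the rear to (341,211) at the front, with its blade below that at (336,260). It is on the mat, and the green one is at (150,25).

Run:
```python
from h import *
d=np.load('pics/w1.npz'); K,T=d['K'],d['T']; im=cv2.imread('pics/w1.png')
hsv=cv2.cvtColor(im,cv2.COLOR_BGR2HSV)
m=((hsv[...,0]<18)&(hsv[...,1]>140)&(hsv[...,2]>50)); m[:,:320]=0;m[:,370:]=0;m[:130]=0;m[225:]=0
for v in range(138,216,6):
    u=np.where(m[v])[0]; print(v,u.min() if len(u) else 0,u.max() if len(u) else 0,end=' | ')
a=ray(K,T,(345,140),.034);b=ray(K,T,(341,211),.034);t=ray(K,T,(336,262),.019)
print('\n',a,b,np.linalg.norm(b-a),np.rad2deg(np.arctan2(*(b-a)[1::-1])),t)
```

```text
138 0 0 | 144 337 353 | 150 338 352 | 156 0 0 | 162 0 0 | 168 335 351 | 174 334 350 | 180 334 350 | 186 333 349 | 192 0 0 | 198 0 0 | 204 0 0 | 210 0 0 | 
 [0.39297019 0.33319231 0.034     ] [0.47532204 0.36433961 0.034     ] 0.08804533309035269 20.717738447904328 [0.55070147 0.39095248 0.019     ]
```

```bash
python3 - <<'E'
from h import *
d=np.load('pics/w1.npz'); K,T=d['K'],d['T']
print([np.round(ray(K,T,p,.004)[:2],4) for p in ((270,97),(373,78),(393,262))])
K,T=cam('side'); im=arm.get_image('side'); state()
cv2.imwrite('pics/s1.png',cv2.resize(im[130:205,210:330],None,fx=6,fy=6,interpolation=2))
E
python3 look.py w1b
```

```text
[array([0.382 , 0.2294]), array([0.3134, 0.3374]), array([0.5256, 0.4715])]
t 1.38 p [0.4507 0.3345 0.2206] rv [ 0.623 -3.079  0.   ] F [-0.3  0.4  0.2] w 1.004
t 1.38 p [0.4507 0.3345 0.2206] rv [ 0.623 -3.079  0.   ] F [-0.3  0.4  0.2] w 1.004
```

View pics/s1.png

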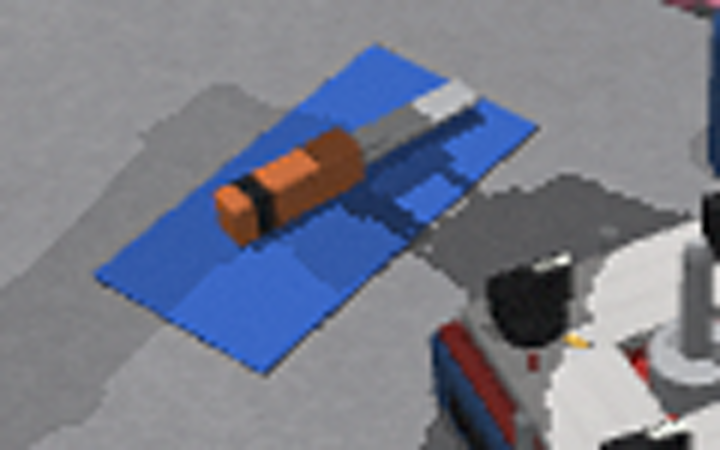

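Run:
```python
from h import *
K,T=cam('side'); f=lambda p,z: np.round(ray(K,T,np.array(p)/6+[210,130],z),4)[:2]
print(f((228,202),.034),f((348,142),.034),f((466,93),.019))
d=np.load('pics/w1b.npz'); K,T=d['K'],d['T']; im=cv2.imread('pics/w1b.png')
h=cv2.cvtColor(im,cv2.COLOR_BGR2HSV)
for v in (144,170,185,200,208,214,225,240,255): print(v,[ (u,h[v,u].tolist()) for u in range(328,358,4)])
```

```text
[0.3975 0.3309] [0.4754 0.3537] [0.5579 0.3855]
144 [(328, [110, 170, 196]), (332, [0, 108, 161]), (336, [10, 154, 242]), (340, [10, 155, 242]), (344, [10, 154, 241]), (348, [9, 154, 235]), (352, [114, 134, 220]), (356, [109, 166, 230])]
170 [(328, [125, 96, 117]), (332, [9, 159, 231]), (336, [10, 158, 243]), (340, [10, 158, 245]), (344, [11, 158, 245]), (348, [177, 102, 203]), (352, [110, 170, 227]), (356, [110, 170, 227])]
185 [(328, [175, 102, 137]), (332, [10, 163, 240]), (336, [10, 162, 242]), (340, [10, 162, 243]), (344, [10, 162, 242]), (348, [118, 115, 206]), (352, [110, 172, 226]), (356, [110, 172, 225])]
200 [(328, [1, 111, 126]), (332, [3, 124, 138]), (336, [3, 124, 138]), (340, [3, 123, 137]), (344, [176, 100, 130]), (348, [110, 175, 223]), (352, [110, 175, 224]), (356, [110, 174, 224])]
208 [(328, [2, 114, 130]), (332, [3, 125, 137]), (336, [3, 123, 137]), (340, [3, 125, 139]), (344, [144, 74, 128]), (348, [109, 175, 236]), (352, [110, 176, 223]), (356, [110, 176, 223])]
214 [(328, [117, 17, 146]), (332, [117, 16, 143]), (336, [120, 14, 143]), (340, [131, 15, 138]), (344, [111, 146, 225]), (348, [109, 176, 241]), (352, [110, 176, 233]), (356, [110, 177, 222])]
225 [(328, [114, 17, 146]), (332, [117, 18, 145]), (336, [117, 18, 145]), (340, [115, 23, 146]), (344, [109, 175, 236]), (348, [109, 179, 239]), (352, [109, 179, 239]), (356, [109, 179, 239])]
240 [(328, [114, 18, 144]), (332, [114, 18, 142]), (336, [114, 18, 144]), (340, [112, 73, 167]), (344, [109, 181, 238]), (348, [109, 181, 238]), (352, [109, 181, 238]), (356, [109, 181, 238])]
255 [(328, [105, 5, 220]), (332, [108, 6, 220]), (336, [105, 7, 220]), (340, [112, 122, 230]), (344, [109, 184, 236]), (348, [109, 184, 236]), (352, [109, 184, 236]), (356, [109, 184, 236])]
```

Run:
```python
from h import *
d=np.load('pics/w1b.npz'); K,T=d['K'],d['T']
a=ray(K,T,(341.5,141),.034);b=ray(K,T,(335,211),.034); t=ray(K,T,(332,255),.021)
u=(b-a)/np.linalg.norm(b-a); print(a,b,np.linalg.norm(b-a),np.rad2deg(np.arctan2(u[1],u[0])),t,np.rad2deg(np.arctan2(*(t-b)[1::-1])))
g=b-u*.02; print(g)
y=np.deg2rad(201); delta((g[0],g[1],.08),y); delta((g[0],g[1],.017),y)
```

```text
[0.39261799 0.33346478 0.034     ] [0.47522992 0.36113554 0.034     ] 0.08712291253526082 18.51820604694455 [0.53894742 0.38504928 0.021     ] 20.571557267763886
[0.45626546 0.35478342 0.034     ]
xyz [-0.223  0.258  2.345]
twist [ 0.001 -0.003  0.186]
xyz [-0.223  0.257  3.395]
twist [ 0.001 -0.003  0.186]
```

Emit:
jog_arm --moves '[{"xyz": [-0.22,0.21,1.0],"twist": [0,0,0.3],"grip": -1},{"xyz": [-0.22,0.21,2.0],"twist": [0,0,0.3],"grip": -1},{"xyz": [-0.22,0.21,2.8],"twist": [0,0,0.3],"grip": -1},{"xyz": [-0.22,0.21,3.37],"twist": [0,0,0.3],"grip": -1},{"xyz": [-0.22,0.21,3.37],"twist": [0,0,0.3],"grip": -1}]' --force 60

```text
clock: 2.05
position: [0.4565, 0.3531, 0.0174]
ee_rot: [0.544, -3.093, 0.001]
force: [0.7, -0.4, -0.8]
width: 1.0
```

Emit:
jog_arm --moves '[{"xyz": [0,0,0],"twist": [0,0,0],"grip": 1},{"xyz": [0,0,0],"twist": [0,0,0],"grip": 1},{"xyz": [0,0,0],"twist": [0,0,0],"grip": 1},{"xyz": [0,0,0],"twist": [0,0,0],"grip": 1},{"xyz": [0,0,0],"twist": [0,0,0],"grip": 1}]' --force 60

```text
clock: 2.68
position: [0.4575, 0.3522, 0.0189]
ee_rot: [-0.544, 3.094, 0.0]
force: [0.2, 0.0, 0.5]
width: 0.504
```

Emit:
jog_arm --moves '[{"xyz": [0,0,0],"twist": [0,0,0],"grip": 1},{"xyz": [0,0,-0.5],"twist": [0,0,0],"grip": 1},{"xyz": [0,0,-1.5],"twist": [0,0,0],"grip": 1},{"xyz": [0,0,-2.5],"twist": [0,0,0],"grip": 1},{"xyz": [0,0,-2.5],"twist": [0,0,0],"grip": 1}]' --force 60

```text
clock: 3.3
position: [0.4598, 0.3542, 0.1739]
ee_rot: [-0.542, 3.087, 0.008]
force: [-0.1, 0.0, -0.7]
width: 0.009
```

```bash
python3 look.py w2
python3 - <<'E'
from h import *
delta((.40,-.215,.19),np.deg2rad(151.3))
E
```

```text
t 3.3 p [0.4598 0.3542 0.1739] rv [-0.542  3.087  0.008] F [-0.1  0.  -0.7] w 0.009
xyz [ 4.144 -8.568 -0.349]
twist [0.021 0.019 4.864]
```

View pics/w2.png

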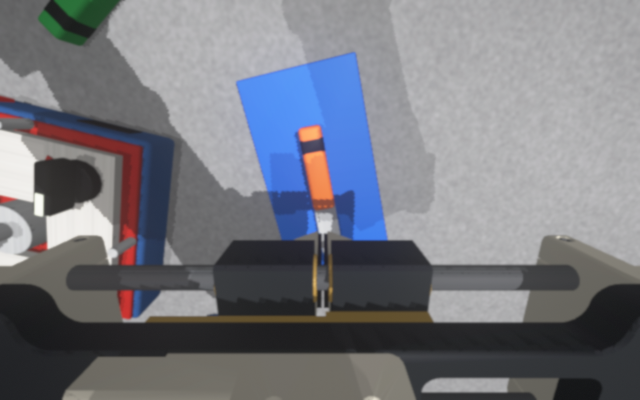

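The fingers are slow: I lifted before they had shut, and the pry is still on the mat, handle (311,127) to (322,208). I'll reopen and measure again.

Emit:
jog_arm --moves '[{"xyz": [0,0,-0.3],"twist": [0,0,0],"grip": -1},{"xyz": [0,0,-0.3],"twist": [0,0,0],"grip": -1},{"xyz": [0,0,-0.3],"twist": [0,0,0],"grip": -1},{"xyz": [0,0,-0.3],"twist": [0,0,0],"grip": -1},{"xyz": [0,0,-0.3],"twist": [0,0,0],"grip": -1}]'

```text
clock: 3.98
position: [0.4572, 0.352, 0.1861]
ee_rot: [0.544, -3.093, 0.001]
force: [-1.1, -0.1, 0.4]
width: 0.501
```

```bash
python3 look.py w3
python3 - <<'E'
from h import *
d=np.load('pics/w3.npz'); K,T=d['K'],d['T']; im=cv2.imread('pics/w3.png')
h=cv2.cvtColor(im,cv2.COLOR_BGR2HSV); m=(((h[...,0]<17)|(h[...,0]>177))&(h[...,1]>110)&(h[...,2]>90)).astype(np.uint8); m[:,:250]=0;m[:,400:]=0
m[228:]=0
m=cv2.morphologyEx(m,cv2.MORPH_CLOSE,np.ones((21,5)))
c=max(cv2.findContours(m,0,1)[0],key=cv2.contourArea); r=cv2.minAreaRect(c); bx=cv2.boxPoints(r); print(r,bx.tolist())
bx=bx[np.argsort(bx[:,1])]; a=ray(K,T,bx[:2].mean(0),.034); b=ray(K,T,bx[2:].mean(0),.034)
u=(b-a)/np.linalg.norm(b-a); y=np.arctan2(u[1],u[0]); print(a,b,np.linalg.norm(b-a),np.rad2deg(y))
g=b-u*.02; print(g); delta((g[0],g[1],.018),y+np.pi)
E
```

```text
t 3.98 p [0.4572 0.352  0.1861] rv [ 5.440e-01 -3.093e+00  1.000e-03] F [-1.1 -0.1  0.4] w 0.501
((317.9947204589844, 170.15353393554688), (79.17800903320312, 20.39433479309082), 79.4389877319336) [[300.71429443359375, 133.10411071777344], [320.76318359375, 129.36619567871094], [335.275146484375, 207.2029571533203], [315.22625732421875, 210.9408721923828]]
[0.39972102 0.31701379 0.034     ] [0.47490831 0.36074719 0.034     ] 0.08698124864026117 30.18483147959832
[0.45762015 0.35069137 0.034     ]
xyz [ 1.000e-03 -2.400e-02  2.804e+00]
twist [-1.000e-03 -4.000e-03 -1.023e+00]
```

Emit:
jog_arm --moves '[{"xyz": [0,0,0],"twist": [0,0,-1.0],"grip": -1},{"xyz": [0,0,0.9],"twist": [0,0,-1.0],"grip": -1},{"xyz": [0,0,1.8],"twist": [0,0,-1.0],"grip": -1},{"xyz": [0,-0.02,2.8],"twist": [0,0,-1.0],"grip": -1},{"xyz": [0,-0.02,2.8],"twist": [0,0,-1.0],"grip": -1}]' --force 60

```text
clock: 4.65
position: [0.458, 0.3512, 0.0172]
ee_rot: [0.811, -3.034, 0.0]
force: [-0.5, -0.6, 1.1]
width: 0.997
```

Emit:
jog_arm --moves '[{"grip": 1,"xyz": [0,0,0],"twist": [0,0,0]},{"grip": 1,"xyz": [0,0,0],"twist": [0,0,0]},{"grip": 1,"xyz": [0,0,0],"twist": [0,0,0]},{"grip": 1,"xyz": [0,0,0],"twist": [0,0,0]},{"grip": 1,"xyz": [0,0,0],"twist": [0,0,0]}]' --force 60

```text
clock: 5.28
position: [0.4579, 0.3511, 0.0189]
ee_rot: [-0.812, 3.035, 0.0]
force: [-0.2, -0.4, 0.5]
width: 0.507
```

Emit:
jog_arm --moves '[{"grip": 1,"xyz": [0,0,0],"twist": [0,0,0]},{"grip": 1,"xyz": [0,0,0],"twist": [0,0,0]},{"grip": 1,"xyz": [0,0,0],"twist": [0,0,0]},{"grip": 1,"xyz": [0,0,0],"twist": [0,0,0]},{"grip": 1,"xyz": [0,0,0],"twist": [0,0,0]}]' --force 60

```text
clock: 5.9
position: [0.4578, 0.3512, 0.0188]
ee_rot: [-0.812, 3.035, 0.0]
force: [-0.5, 1.3, -0.0]
width: 0.256
```

Emit:
jog_arm --moves '[{"xyz": [0,0,-0.5],"twist": [0,0,0],"grip": 1},{"xyz": [0,0,-1.5],"twist": [0,0,0],"grip": 1},{"xyz": [0,0,-2.5],"twist": [0,0,0],"grip": 1},{"xyz": [0,0,-3.2],"twist": [0,0,0],"grip": 1},{"xyz": [0,0,-3.2],"twist": [0,0,0],"grip": 1}]' --force 60

```text
clock: 6.52
position: [0.4593, 0.3523, 0.2143]
ee_rot: [-0.81, 3.029, 0.005]
force: [0.4, 0.8, -1.1]
width: 0.256
```

```bash
python3 look.py w4
python3 - <<'E'
from h import *
K,T=cam('side'); im=arm.get_image('side'); cv2.imwrite('pics/s2.png',im)
h=cv2.cvtColor(im,cv2.COLOR_BGR2HSV); 
delta((.41,-.215,.20),np.deg2rad(151.3))
E
```

```text
t 6.53 p [0.4593 0.3523 0.2143] rv [-0.81   3.029  0.005] F [ 0.4  0.8 -1.1] w 0.256
xyz [ 5.394 -7.775  0.176]
twist [-1.000e-03 -1.000e-03  5.864e+00]
```

View pics/w4.png

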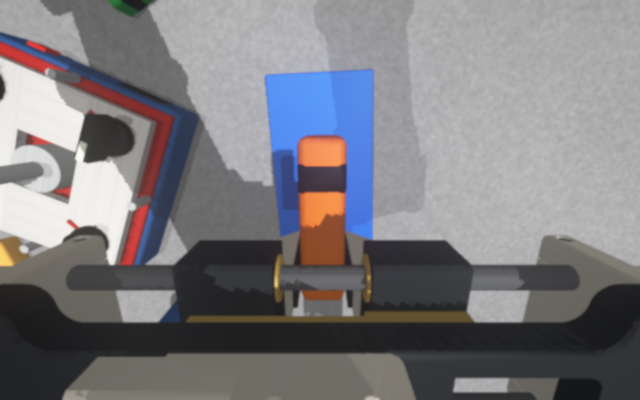

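The pry is gripped straight, width 23.6 mm, rear end at (322,137). Next I refine where it sits in the hand and where the lip is.

Run:
```python
from h import *
p=arm.camera_params('wrist'); K=np.array(p['mtx']); T=np.array(p['T_tool_cam'])
for v in (135,137): print('rear tool x',ray(K,T,(322,v),-.0153))
for n in('scene','side'):
    K,T=cam(n); im=cv2.imread(f'pics/{n}0.png')
    x0,y0,x1,y1=dict(scene=(150,150,270,240),side=(325,240,400,380))[n]
    for lo,hi in (((105,100,60),(125,255,255)),):
        for c in blobs(im[y0:y1,x0:x1],lo,hi,60)[:2]:
            c=c+np.array([x0,y0]); q=cv2.approxPolyDP(c,2.0,True)[:,0]
            print(n,[(v.tolist(),np.round(ray(K,T,v,.045)[:2],3).tolist()) for v in q])
delta((.33,-.177,.20),np.deg2rad(151.5))
```

```text
rear tool x [ 0.06880008 -0.0013453  -0.0153    ]
rear tool x [ 0.06789718 -0.00134591 -0.0153    ]
scene [([194, 167], [0.416, -0.39]), ([254, 206], [0.555, -0.13]), ([237, 195], [0.519, -0.197]), ([237, 189], [0.492, -0.208]), ([219, 177], [0.447, -0.288]), ([213, 179], [0.462, -0.301])]
side [([350, 253], [0.563, -0.13]), ([347, 259], [0.547, -0.144]), ([345, 298], [0.494, -0.247]), ([343, 286], [0.503, -0.214]), ([337, 286], [0.488, -0.208]), ([334, 321], [0.443, -0.291]), ([341, 322], [0.458, -0.3]), ([343, 313], [0.472, -0.281]), ([340, 365], [0.415, -0.391]), ([343, 365], [0.421, -0.393])]
xyz [ 6.234 -6.56   0.176]
twist [-1.000e-03 -1.000e-03  5.844e+00]
```

Emit:
jog_arm --moves '[{"xyz": [0.66,-0.74,0],"twist": [0,0,0],"grip": 1},{"xyz": [1.32,-1.48,0],"twist": [0,0,0],"grip": 1},{"xyz": [1.98,-2.2,0],"twist": [0,0,0],"grip": 1},{"xyz": [2.64,-2.95,0],"twist": [0,0,0],"grip": 1},{"xyz": [3.3,-3.7,0],"twist": [0,0,0],"grip": 1}]'

```text
clock: 7.25
position: [0.3954, 0.0577, 0.2092]
ee_rot: [0.811, -3.032, 0.0]
force: [1.9, -0.6, -1.4]
width: 0.259
```

Emit:
jog_arm --moves '[{"xyz": [0.6,-0.66,0],"twist": [0,0,1],"grip": 1},{"xyz": [1.2,-1.32,0],"twist": [0,0,2],"grip": 1},{"xyz": [1.8,-2.0,0],"twist": [0,0,3],"grip": 1},{"xyz": [2.4,-2.66,0],"twist": [0,0,4],"grip": 1},{"xyz": [2.76,-3.06,0],"twist": [0,0,5],"grip": 1}]'

```text
clock: 7.88
position: [0.3432, -0.1838, 0.2095]
ee_rot: [-0.559, -3.089, 0.001]
force: [1.3, 0.4, -1.5]
width: 0.256
```

Emit:
jog_arm --moves '[{"xyz": [0,0,0],"twist": [0,0,0.84],"grip": 1},{"xyz": [0,0,0],"twist": [0,0,0.84],"grip": 1},{"xyz": [0,0,0],"twist": [0,0,0.84],"grip": 1}]'

```text
clock: 8.25
position: [0.3449, -0.1813, 0.21]
ee_rot: [-0.765, -3.045, 0.0]
force: [-0.2, 1.2, -1.7]
width: 0.258
```

Run:
```python
from h import *
s=state(); print(np.round(s['joints'],2)); y=np.deg2rad(151.2)
delta((.345,-.182,.03),y); delta((.3845,-.2035,.03),y)
```

```text
t 8.25 p [ 0.3449 -0.1813  0.21  ] rv [-0.765 -3.045  0.   ] F [-0.2  1.2 -1.7] w 0.258
[-0.03  0.07  0.41  2.16 -0.03  0.92  1.47]
xyz [-0.012 -0.008  3.001]
twist [-0.003 -0.009  0.059]
xyz [-0.761 -0.013  2.999]
twist [-0.003 -0.009  0.059]
```

Emit:
jog_arm --moves '[{"xyz": [0,0,0.9],"twist": [0,0,0.06],"grip": 1},{"xyz": [0,0,1.8],"twist": [0,0,0.06],"grip": 1},{"xyz": [0,0,2.5],"twist": [0,0,0.06],"grip": 1},{"xyz": [0,0,3.0],"twist": [0,0,0.06],"grip": 1},{"xyz": [0,0,3.0],"twist": [0,0,0.06],"grip": 1}]'

```text
clock: 8.88
position: [0.3438, -0.181, 0.0292]
ee_rot: [-0.783, -3.038, -0.001]
force: [0.5, 0.4, -0.2]
width: 0.253
```

Emit:
jog_arm --moves '[{"xyz": [-0.3,0,0],"twist": [0,0,0],"grip": 1},{"xyz": [-0.55,0,0],"twist": [0,0,0],"grip": 1},{"xyz": [-0.75,0,0],"twist": [0,0,0],"grip": 1},{"xyz": [-0.75,0,0],"twist": [0,0,0],"grip": 1}]'

```text
clock: 9.38
position: [0.3858, -0.2042, 0.0312]
ee_rot: [0.787, 3.04, -0.0]
force: [-0.1, 0.5, -1.4]
width: 0.256
```

Run:
```python
from h import *
state(); a=arm.get_image('side')[240:390,290:420]; b=arm.get_image('scene')[140:240,150:280]
cv2.imwrite('pics/s3.png',np.hstack([cv2.resize(a,(390,450)),cv2.resize(b,(390,300))[:450] if 0 else cv2.copyMakeBorder(cv2.resize(b,(390,300)),0,150,0,0,0)]))
```

```text
t 9.38 p [ 0.3858 -0.2042  0.0312] rv [ 0.787  3.04  -0.   ] F [-0.1  0.5 -1.4] w 0.256
```

View pics/s3.png

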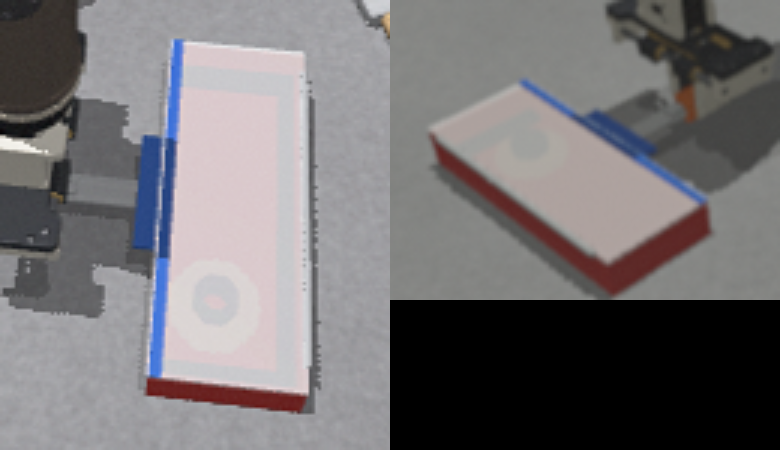

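The blade is under the lip in both views. Now lifting along the arc.

Emit:
jog_arm --moves '[{"xyz": [0,0,-0.12],"twist": [0,0,0],"grip": 1},{"xyz": [0,0,-0.25],"twist": [0,0,0],"grip": 1},{"xyz": [-0.03,0,-0.4],"twist": [0,0,0],"grip": 1},{"xyz": [-0.07,0,-0.57],"twist": [0,0,0],"grip": 1},{"xyz": [-0.12,0,-0.74],"twist": [0,0,0],"grip": 1}]'

```text
clock: 10.1
position: [0.3909, -0.2072, 0.0759]
ee_rot: [-0.788, -3.041, -0.0]
force: [-0.9, 1.4, -2.8]
width: 0.26
```

Emit:
jog_arm --moves '[{"xyz": [-0.06,0,-0.16],"twist": [0,0,0],"grip": 1},{"xyz": [-0.14,0,-0.33],"twist": [0,0,0],"grip": 1},{"xyz": [-0.23,0,-0.49],"twist": [0,0,0],"grip": 1},{"xyz": [-0.35,0,-0.64],"twist": [0,0,0],"grip": 1},{"xyz": [-0.48,0,-0.78],"twist": [0,0,0],"grip": 1}]'

```text
clock: 10.72
position: [0.4166, -0.2215, 0.1225]
ee_rot: [0.788, 3.041, 0.0]
force: [-1.5, 0.9, -1.9]
width: 0.258
```

Emit:
jog_arm --moves '[{"xyz": [-0.15,0,-0.1],"twist": [0,0,0],"grip": 1},{"xyz": [-0.3,0,-0.21],"twist": [0,0,0],"grip": 1},{"xyz": [-0.48,0,-0.28],"twist": [0,0,0],"grip": 1},{"xyz": [-0.67,0,-0.33],"twist": [0,0,0],"grip": 1},{"xyz": [-0.87,0,-0.36],"twist": [0,0,0],"grip": 1}]'

```text
clock: 11.35
position: [0.4626, -0.247, 0.1436]
ee_rot: [0.788, 3.041, -0.0]
force: [-1.4, 0.6, -0.8]
width: 0.26
```

Run:
```python
from h import *
state(); a=arm.get_image('side')[200:390,290:450]; b=arm.get_image('scene')[100:240,150:310]
cv2.imwrite('pics/s4.png',np.hstack([cv2.resize(a,(400,475)),cv2.copyMakeBorder(cv2.resize(b,(400,350)),0,125,0,0,0)]))
```

```text
t 11.35 p [ 0.4626 -0.247   0.1436] rv [ 0.788  3.041 -0.   ] F [-1.4  0.6 -0.8] w 0.26
```

View pics/s4.png

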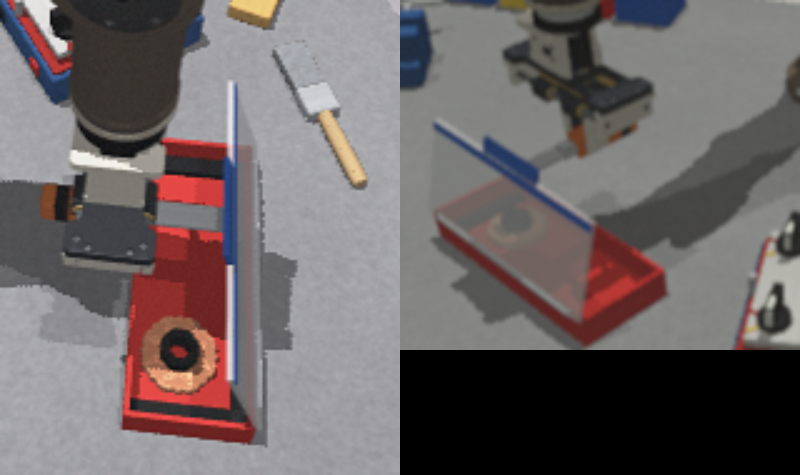

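The lid is at about 75° and following the blade. The case holds a single wheel, copper, near its -y end.

Emit:
jog_arm --moves '[{"xyz": [-0.2,0,-0.01],"twist": [0,0,0],"grip": 1},{"xyz": [-0.4,0,-0.02],"twist": [0,0,0],"grip": 1},{"xyz": [-0.6,0,-0.02],"twist": [0,0,0],"grip": 1},{"xyz": [-0.8,0,0],"twist": [0,0,0],"grip": 1},{"xyz": [-0.95,0,0.02],"twist": [0,0,0],"grip": 1}]'

```text
clock: 12.08
position: [0.5124, -0.2747, 0.1422]
ee_rot: [0.788, 3.041, -0.0]
force: [-0.2, 1.1, 0.0]
width: 0.258
```

Emit:
jog_arm --moves '[{"xyz": [-0.1,0,0.0],"twist": [0,0,0],"grip": 1},{"xyz": [-0.18,0,0.0],"twist": [0,0,0],"grip": 1},{"xyz": [-0.18,0,0.0],"twist": [0,0,0],"grip": 1}]'

```text
clock: 12.45
position: [0.5212, -0.2797, 0.1423]
ee_rot: [0.788, 3.041, -0.0]
force: [0.5, 1.1, -0.8]
width: 0.259
```

Run:
```python
from h import *
state(); a=arm.get_image('side')[200:390,290:450]; b=arm.get_image('scene')[100:240,150:310]
cv2.imwrite('pics/s5.png',np.hstack([cv2.resize(a,(400,475)),cv2.copyMakeBorder(cv2.resize(b,(400,350)),0,125,0,0,0)]))
delta((.36,-.2,.22)); delta((.459,.352,.214),np.deg2rad(210))
```

```text
t 12.45 p [ 0.5212 -0.2797  0.1423] rv [ 0.788  3.041 -0.   ] F [ 0.5  1.1 -0.8] w 0.259
xyz [ 2.99  -0.144 -1.294]
xyz [ 6.016  8.699 -1.195]
twist [-1.000e-03  3.000e-03 -5.906e+00]
```

View pics/s5.png

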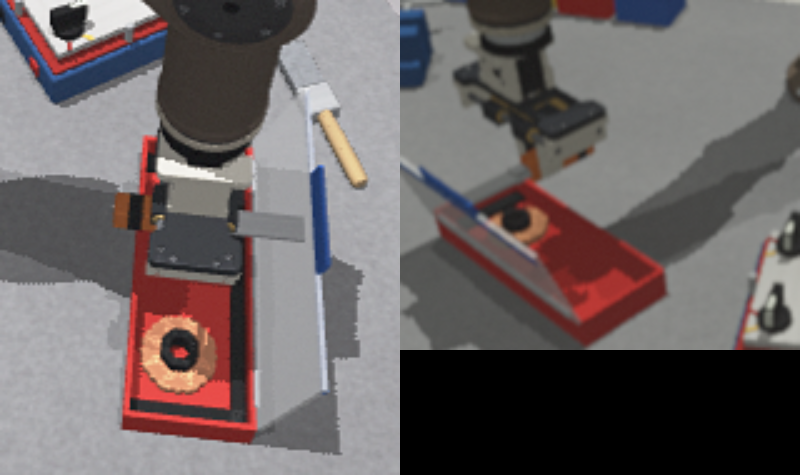

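The lid leans well past vertical, about 105°. Taking the pry back to the mat.

Emit:
jog_arm --moves '[{"xyz": [0.5,0,0],"twist": [0,0,0],"grip": 1},{"xyz": [1.2,0,-0.2],"twist": [0,0,0],"grip": 1},{"xyz": [1.9,0,-0.6],"twist": [0,0,0],"grip": 1},{"xyz": [2.5,0,-1.2],"twist": [0,0,0],"grip": 1},{"xyz": [2.5,0,-1.2],"twist": [0,0,0],"grip": 1}]'

```text
clock: 13.18
position: [0.3891, -0.2062, 0.2166]
ee_rot: [0.787, 3.037, 0.002]
force: [0.2, -0.6, -1.9]
width: 0.258
```

Run:
```python
from h import *
state(); delta((.439,.34,.21),np.deg2rad(212))
```

```text
t 13.18 p [ 0.3891 -0.2062  0.2166] rv [7.870e-01 3.037e+00 2.000e-03] F [ 0.2 -0.6 -1.9] w 0.258
xyz [3.693 8.362 0.118]
twist [ 2.000e-03  2.700e-02 -6.104e+00]
```

Emit:
jog_arm --moves '[{"xyz": [0.37,0.84,0],"twist": [0,0,0],"grip": 1},{"xyz": [0.74,1.67,0],"twist": [0,0,0],"grip": 1},{"xyz": [1.11,2.51,0],"twist": [0,0,0],"grip": 1},{"xyz": [1.48,3.34,0],"twist": [0,0,0],"grip": 1},{"xyz": [1.85,4.18,0],"twist": [0,0,0],"grip": 1}]'

```text
clock: 13.8
position: [0.4152, 0.0684, 0.2141]
ee_rot: [0.788, 3.04, 0.001]
force: [1.1, -1.0, -1.4]
width: 0.259
```

Emit:
jog_arm --moves '[{"xyz": [0.37,0.84,0],"twist": [0,0,-1],"grip": 1},{"xyz": [0.74,1.67,0],"twist": [0,0,-2],"grip": 1},{"xyz": [1.11,2.51,0],"twist": [0,0,-3],"grip": 1},{"xyz": [1.48,3.34,0],"twist": [0,0,-4],"grip": 1},{"xyz": [1.85,4.18,0],"twist": [0,0,-5],"grip": 1}]'

```text
clock: 14.42
position: [0.4398, 0.3417, 0.2136]
ee_rot: [0.58, -3.087, -0.001]
force: [0.6, -0.1, -1.4]
width: 0.262
```

Emit:
jog_arm --moves '[{"xyz": [0,0,0.5],"twist": [0,0,-1],"grip": 1},{"xyz": [0,0,1.0],"twist": [0,0,-1.1],"grip": 1},{"xyz": [0,0,2],"twist": [0,0,-1.1],"grip": 1},{"xyz": [0,0,2],"twist": [0,0,-1.1],"grip": 1}]'

```text
clock: 14.92
position: [0.4371, 0.3375, 0.0902]
ee_rot: [0.862, -3.012, 0.005]
force: [0.4, -0.4, 0.1]
width: 0.258
```

Run:
```python
from h import *
state(); delta((.439,.34,.019),np.deg2rad(212))
```

```text
t 14.93 p [0.4371 0.3375 0.0902] rv [ 0.862 -3.012  0.005] F [ 0.4 -0.4  0.1] w 0.258
xyz [-0.06   0.019  1.186]
twist [-0.006 -0.051 -0.006]
```

Emit:
jog_arm --moves '[{"xyz": [0,0,0.4],"twist": [0,0,0],"grip": 1},{"xyz": [0,0,0.8],"twist": [0,0,0],"grip": 1},{"xyz": [0,0,1.1],"twist": [0,0,0],"grip": 1},{"xyz": [0,0,1.17],"twist": [0,0,0],"grip": 1},{"xyz": [0,0,1.17],"twist": [0,0,0],"grip": 1}]'

```text
clock: 15.55
position: [0.4402, 0.3403, 0.0254]
ee_rot: [-0.864, 3.019, 0.001]
force: [0.3, -0.1, -1.0]
width: 0.258
```

Run:
```python
from h import *
state()
```

```text
t 15.55 p [0.4402 0.3403 0.0254] rv [-8.640e-01  3.019e+00  1.000e-03] F [ 0.3 -0.1 -1. ] w 0.258
```

Emit:
jog_arm --moves '[{"xyz": [0,0,0.05],"twist": [0,0,0],"grip": 1},{"xyz": [0,0,0.1],"twist": [0,0,0],"grip": 1},{"xyz": [0,0,0.1],"twist": [0,0,0],"grip": 1},{"xyz": [0,0,0.1],"twist": [0,0,0],"grip": -1},{"xyz": [0,0,0.1],"twist": [0,0,0],"grip": -1}]'

```text
clock: 16.18
position: [0.4393, 0.3397, 0.0181]
ee_rot: [0.865, -3.02, -0.0]
force: [-0.2, 0.1, 0.4]
width: 0.426
```

Emit:
jog_arm --moves '[{"xyz": [0,0,0],"twist": [0,0,0],"grip": -1},{"xyz": [0,0,0],"twist": [0,0,0],"grip": -1},{"xyz": [0,0,0],"twist": [0,0,0],"grip": -1},{"xyz": [0,0,-0.5],"twist": [0,0,0],"grip": -1},{"xyz": [0,0,-1.4],"twist": [0,0,0],"grip": -1}]'

```text
clock: 16.8
position: [0.4382, 0.3386, 0.1014]
ee_rot: [0.864, -3.016, 0.003]
force: [0.6, 0.2, 1.0]
width: 0.966
```

Emit:
jog_arm --moves '[{"xyz": [0,0,-1],"twist": [0,0,0],"grip": -1},{"xyz": [0,0,-2],"twist": [0,0,0],"grip": -1},{"xyz": [0,0,-2.3],"twist": [0,0,0],"grip": -1},{"xyz": [0,0,-2.3],"twist": [0,0,0],"grip": -1}]'

```text
clock: 17.3
position: [0.4399, 0.3402, 0.2416]
ee_rot: [-0.864, 3.017, 0.002]
force: [0.9, -1.4, -0.1]
width: 1.0
```

```bash
python3 look.py w5
python3 - <<'E'
from h import *
d=np.load('pics/w5.npz'); K,T=d['K'],d['T']; im=cv2.imread('pics/w5.png')
h=cv2.cvtColor(im,cv2.COLOR_BGR2HSV); m=(((h[...,0]<17)|(h[...,0]>177))&(h[...,1]>110)&(h[...,2]>90)).astype(np.uint8); m[:,:250]=0;m[:,400:]=0
m[228:]=0
m=cv2.morphologyEx(m,cv2.MORPH_CLOSE,np.ones((21,5)))
c=max(cv2.findContours(m,0,1)[0],key=cv2.contourArea); bx=cv2.boxPoints(cv2.minAreaRect(c)); bx=bx[np.argsort(bx[:,1])]
print('pry',ray(K,T,bx[:2].mean(0),.034),ray(K,T,bx[2:].mean(0),.034))
# wheel in side view
K,T=cam('side'); im=arm.get_image('side'); cv2.imwrite('pics/s6.png',im)
for c in blobs(im[290:390,320:410],(5,60,90),(18,230,255),60)[:2]:
    c=c+np.array([320,290]); (x,y),wh,a=cv2.fitEllipse(c); print('wheel',x,y,wh,ray(K,T,(x,y),.015))
w=ray(K,T,(x,y),.015)
delta((w[0],w[1],.25));
E
```

```text
t 17.3 p [0.4399 0.3402 0.2416] rv [-8.640e-01  3.017e+00  2.000e-03] F [ 0.9 -1.4 -0.1] w 1.0
pry [0.38313761 0.30307437 0.034     ] [0.45602175 0.34844927 0.034     ]
wheel 361.02569580078125 341.4251708984375 (28.970258712768555, 31.041278839111328) [ 0.48975101 -0.35193113  0.015     ]
xyz [  5.377 -10.223  -0.173]
```

Run:
```python
from h import *
delta((.533,-.376,.26),np.deg2rad(151.2))
```

```text
xyz [  4.978 -10.945  -0.34 ]
twist [-6.000e-03 -7.000e-03  6.075e+00]
```

Emit:
jog_arm --moves '[{"xyz": [0.4,-0.88,-0.34],"twist": [0,0,0],"grip": -1},{"xyz": [0.8,-1.76,-0.34],"twist": [0,0,0],"grip": -1},{"xyz": [1.2,-2.64,-0.34],"twist": [0,0,0],"grip": -1},{"xyz": [1.6,-3.52,-0.34],"twist": [0,0,0],"grip": -1},{"xyz": [2.0,-4.4,-0.34],"twist": [0,0,0],"grip": -1}]'

```text
clock: 18.02
position: [0.4764, 0.0501, 0.2588]
ee_rot: [0.864, -3.018, -0.0]
force: [1.8, 0.3, 0.5]
width: 1.001
```

Emit:
jog_arm --moves '[{"xyz": [0.4,-0.88,0],"twist": [0,0,0.8],"grip": -1},{"xyz": [0.8,-1.76,0],"twist": [0,0,1.6],"grip": -1},{"xyz": [1.2,-2.64,0],"twist": [0,0,2.4],"grip": -1},{"xyz": [1.6,-3.52,0],"twist": [0,0,3.2],"grip": -1},{"xyz": [2.0,-4.4,0],"twist": [0,0,4.0],"grip": -1}]'

```text
clock: 18.65
position: [0.5144, -0.2369, 0.2586]
ee_rot: [-0.227, -3.13, -0.001]
force: [1.1, 0.0, -0.3]
width: 1.0
```

Run:
```python
from h import *
state();delta((.533,-.376,.26),np.deg2rad(151.2))
```

```text
t 18.65 p [ 0.5144 -0.2369  0.2586] rv [-2.27e-01 -3.13e+00 -1.00e-03] F [ 1.1  0.  -0.3] w 1.0
xyz [-0.642 -2.249 -0.025]
twist [-2.000e-03 -1.700e-02  2.049e+00]
```

Emit:
jog_arm --moves '[{"xyz": [-0.21,-0.75,0],"twist": [0,0,0.9],"grip": -1},{"xyz": [-0.42,-1.5,0],"twist": [0,0,1.8],"grip": -1},{"xyz": [-0.62,-2.2,0],"twist": [0,0,2.05],"grip": -1},{"xyz": [-0.62,-2.2,0],"twist": [0,0,2.05],"grip": -1},{"xyz": [-0.62,-2.2,0],"twist": [0,0,2.05],"grip": -1}]'

```text
clock: 19.27
position: [0.533, -0.3704, 0.2586]
ee_rot: [-0.774, -3.042, -0.002]
force: [0.3, 0.0, -0.3]
width: 1.001
```

```bash
python3 look.py w6
python3 - <<'E'
from h import *
d=np.load('pics/w6.npz'); K,T=d['K'],d['T']; im=cv2.imread('pics/w6.png')
h=cv2.cvtColor(im,cv2.COLOR_BGR2HSV)
for c in blobs(im[:300],(5,60,90),(20,230,255),150)[:3]:
    e=cv2.fitEllipse(cv2.convexHull(c)); print('copper',e,ray(K,T,e[0],.015))
for c in blobs(im[:235],(0,0,0),(180,255,55),100)[:4]:
    if len(c)>5: e=cv2.fitEllipse(c); print('blk',e,ray(K,T,e[0],.029))
E
```

```text
t 19.27 p [ 0.533  -0.3704  0.2586] rv [-7.740e-01 -3.042e+00 -2.000e-03] F [ 0.3  0.  -0.3] w 1.001
copper ((319.85028076171875, 143.2416229248047), (53.19313049316406, 55.045555114746094), 172.41566467285156) [ 0.4895738  -0.35093724  0.015     ]
copper ((635.7803955078125, 198.36614990234375), (43.59781265258789, 71.7623062133789), 93.35444641113281) [0.78060357 0.01809143 0.015     ]
copper ((49.184349060058594, 268.3837585449219), (18.249876022338867, 47.674102783203125), 0.0) [ 0.45507658 -0.81941972  0.015     ]
```

View pics/w6.png

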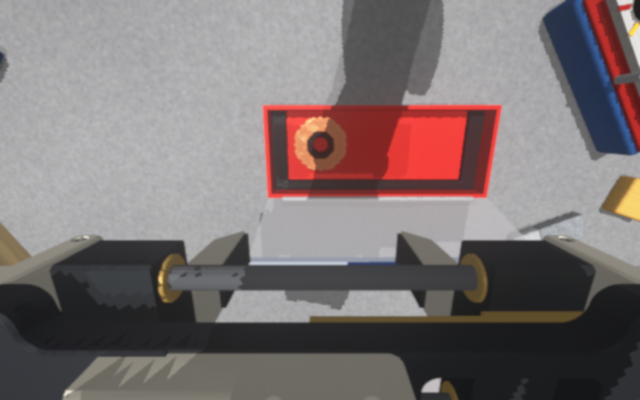

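The image shows one copper wheel, centre (320,143), hub up, agreeing with the side view within 1 mm. There are no others in the case, and the lid is open. Going in to grip the hub with the jaws along the case's y.

Run:
```python
from h import *
delta((.4895,-.3515,.12),np.deg2rad(151.2));delta((.4895,-.3515,.029),np.deg2rad(151.2))
```

```text
xyz [ 0.783 -0.08   2.321]
twist [ 0.003 -0.014  0.032]
xyz [ 0.779 -0.081  3.838]
twist [ 0.003 -0.014  0.032]
```

Emit:
jog_arm --moves '[{"xyz": [0.6,-0.08,0.3],"twist": [0,0,0],"grip": -0.2},{"xyz": [0.78,-0.08,1.2],"twist": [0,0,0],"grip": -0.2},{"xyz": [0.78,-0.08,2.1],"twist": [0,0,0],"grip": -0.2},{"xyz": [0.78,-0.08,2.8],"twist": [0,0,0],"grip": -0.2},{"xyz": [0.78,-0.08,2.8],"twist": [0,0,0],"grip": -0.2}]' --force 30

```text
clock: 19.95
position: [0.4884, -0.3502, 0.0898]
ee_rot: [-0.77, -3.039, -0.004]
force: [0.5, -1.1, 0.5]
width: 0.609
```

Run:
```python
from h import *
state();delta((.4895,-.3515,.029),np.deg2rad(151.2))
```

```text
t 19.95 p [ 0.4884 -0.3502  0.0898] rv [-0.77  -3.039 -0.004] F [ 0.5 -1.1  0.5] w 0.609
xyz [-0.033 -0.011  1.013]
twist [ 0.005 -0.038  0.036]
```

Emit:
jog_arm --moves '[{"xyz": [0,0,0.5],"twist": [0,0,0],"grip": -0.2},{"xyz": [0,0,0.9],"twist": [0,0,0],"grip": -0.2},{"xyz": [0,0,1.02],"twist": [0,0,0],"grip": -0.2},{"xyz": [0,0,1.02],"twist": [0,0,0],"grip": 1},{"xyz": [0,0,1.02],"twist": [0,0,0],"grip": 1}]' --force 30

```text
clock: 20.58
position: [0.491, -0.3535, 0.0328]
ee_rot: [0.774, 3.043, -0.001]
force: [2.4, 1.8, 0.9]
width: 0.432
```

Emit:
jog_arm --moves '[{"xyz": [0,0,0],"twist": [0,0,0],"grip": 1},{"xyz": [0,0,0],"twist": [0,0,0],"grip": 1},{"xyz": [0,0,0],"twist": [0,0,0],"grip": 1}]'

```text
clock: 20.95
position: [0.4912, -0.3531, 0.0327]
ee_rot: [0.773, 3.043, 0.0]
force: [0.4, 2.6, 7.7]
width: 0.384
```

Run:
```python
from h import *
state()
```

```text
t 20.95 p [ 0.4912 -0.3531  0.0327] rv [0.773 3.043 0.   ] F [0.4 2.6 7.7] w 0.384
```

Emit:
jog_arm --moves '[{"xyz": [0,0,-0.5],"twist": [0,0,0],"grip": 1},{"xyz": [0,0,-1.5],"twist": [0,0,0],"grip": 1},{"xyz": [0,0,-2.5],"twist": [0,0,0],"grip": 1},{"xyz": [0,0,-3.7],"twist": [0,0,0],"grip": 1},{"xyz": [0,0,-3.7],"twist": [0,0,0],"grip": 1}]'

```text
clock: 21.58
position: [0.4914, -0.3548, 0.2584]
ee_rot: [0.774, 3.037, -0.003]
force: [-0.1, -0.3, -3.8]
width: 0.384
```

```bash
python3 look.py w7
python3 - <<'E'
from h import *
delta((.638,.091,.255),np.deg2rad(185.5))
E
```

```text
t 21.57 p [ 0.4914 -0.3548  0.2584] rv [ 7.740e-01  3.037e+00 -3.000e-03] F [-0.1 -0.3 -3.8] w 0.384
xyz [1.394 7.687 0.024]
twist [-0.009  0.031 -3.406]
```

View pics/w7.png

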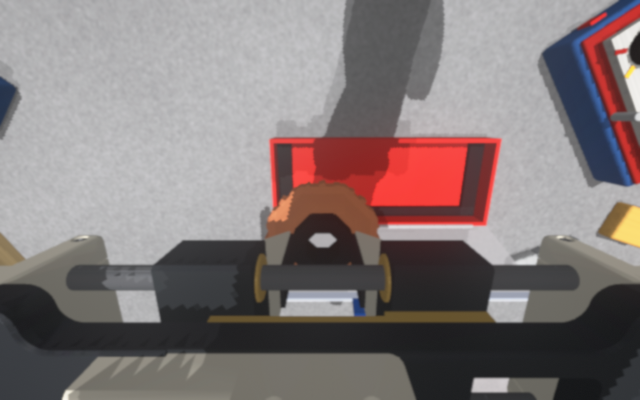

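The wheel is held level by its hub, the case is empty, and the wheel rim's top edge is at (322,183).

Run:
```python
from h import *
p=arm.camera_params('wrist'); K=np.array(p['mtx']); T=np.array(p['T_tool_cam'])
for z in (.0177,.0277): print(z,ray(K,T,(322,183),z)-[.0355,0,0])
print('hub hole px->tool at hub top z=.0037', ray(K,T,(322,240),.0037))
for x in (0,.0025): print(proj(K,T,(x+.0355,0,.0177)),proj(K,T,(x+.0355,0,.0277)))
```

```text
0.0177 [ 0.00282403 -0.00043749  0.0177    ]
0.0277 [ 0.00070542 -0.00044998  0.0277    ]
hub hole px->tool at hub top z=.0037 [ 0.00695046 -0.00044318  0.0037    ]
[322.71903849 187.53204889] [322.69734991 184.07078322]
[322.71922246 183.52191795] [322.69743959 180.26448441]
```

Emit:
jog_arm --moves '[{"xyz": [0.2,0.9,0],"twist": [0,0,0],"grip": 1},{"xyz": [0.4,1.8,0],"twist": [0,0,0],"grip": 1},{"xyz": [0.5,2.7,0],"twist": [0,0,0],"grip": 1},{"xyz": [0.6,3.6,0],"twist": [0,0,0],"grip": 1},{"xyz": [0.7,4.5,0],"twist": [0,0,0],"grip": 1}]'

```text
clock: 22.25
position: [0.5815, -0.094, 0.2512]
ee_rot: [-0.774, -3.041, 0.001]
force: [0.8, -0.5, -2.7]
width: 0.384
```

Emit:
jog_arm --moves '[{"xyz": [0.14,0.64,0],"twist": [0,0,-0.8],"grip": 1},{"xyz": [0.28,1.28,0],"twist": [0,0,-1.6],"grip": 1},{"xyz": [0.42,1.92,0],"twist": [0,0,-2.4],"grip": 1},{"xyz": [0.56,2.56,0],"twist": [0,0,-3.2],"grip": 1},{"xyz": [0.7,3.19,0],"twist": [0,0,-3.4],"grip": 1}]'

```text
clock: 22.88
position: [0.6359, 0.0933, 0.2509]
ee_rot: [0.153, -3.134, 0.001]
force: [0.8, 0.1, -2.8]
width: 0.384
```

Emit:
jog_arm --moves '[{"xyz": [0,0,0],"twist": [0,0,0],"grip": 1},{"xyz": [0,0,0],"twist": [0,0,0],"grip": 1}]'

```text
clock: 23.12
position: [0.6359, 0.0916, 0.2514]
ee_rot: [0.148, -3.135, 0.002]
force: [-0.2, -0.5, -3.4]
width: 0.379
```

```bash
python3 look.py w8
```

```text
t 23.12 p [0.6359 0.0916 0.2514] rv [ 1.480e-01 -3.135e+00  2.000e-03] F [-0.2 -0.5 -3.4] w 0.379
```

View pics/w8.png

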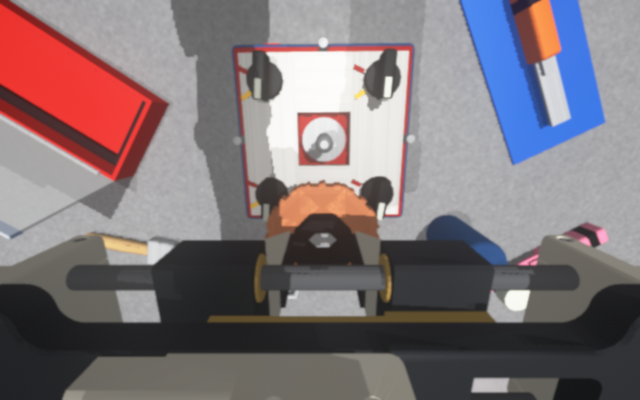

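Wrist view: the arbor shoulder is at about (323,140), in the flange's red opening, with its tip near (323,145), and the wheel is held. The knobs show at (263,80), (383,80), (270,193) and (377,193). I've used 13 pictures, so I'll measure numerically from here.

Run:
```python
from h import *
d=np.load('pics/w8.npz'); K,T=d['K'],d['T']; im=cv2.imread('pics/w8.png')
h=cv2.cvtColor(im,cv2.COLOR_BGR2HSV); x0,y0=290,105; s=h[y0:175,x0:360]
red=((((s[...,0]<8)|(s[...,0]>172))&(s[...,1]>110))*255).astype(np.uint8)
cs,hi=cv2.findContours(red,cv2.RETR_CCOMP,cv2.CHAIN_APPROX_NONE)
for c,k in zip(cs,hi[0]):
    if cv2.contourArea(c)>150:
        e=cv2.fitEllipse(c); o=np.array(e[0])+[x0,y0]; print('hole' if k[3]>=0 else 'outer',o,e[1],ray(K,T,o,.085), ray(K,T,o,.07))
print(cv2.cvtColor(im,cv2.COLOR_BGR2GRAY)[124:162:2,306:342:2])
# verify with fixed cameras: tip
for n,(x,y) in (('side',(325,170)),('scene',(326,195))):
    K2,T2=cam(n); print(n,'tip px approx', proj(K2,T2,(.578,.085,.162)))
```

```text
outer [323.16469574 139.28412628] (53.16910171508789, 54.13591766357422) [0.57902587 0.08611191 0.085     ] [0.57978249 0.08621594 0.07      ]
[[148 206 236 237 239 241 240 238 238 238 239 240 239 239 239 233 212 160]
 [197 234 238 237 238 241 239 238 238 237 239 240 239 238 239 235 220 198]
 [231 237 238 236 238 240 239 237 237 237 238 239 237 237 238 235 221 212]
 [237 237 237 236 237 240 239 237 236 234 233 231 224 223 225 231 221 214]
 [238 237 237 236 237 239 237 228 217 199 201 214 215 214 216 219 216 213]
 [238 236 236 235 237 238 222 161 140 138 146 182 209 212 214 210 212 212]
 [237 236 236 235 236 229 165 134 139 144 143 147 181 208 213 210 211 210]
 [237 235 236 234 234 203 135 142 152 159 158 148 152 195 211 209 210 210]
 [237 235 236 234 228 168 136 153 185 203 185 157 145 175 209 208 209 209]
 [237 235 235 228 197 135 139 186 230 235 224 178 145 159 207 210 208 208]
 [236 234 224 180 152 127 141 206 235 234 231 194 142 155 216 217 207 206]
 [236 233 217 160 151 128 132 189 232 232 228 177 133 165 216 210 207 206]
 [233 220 180 156 148 126 122 144 188 205 180 140 133 179 206 204 205 205]
 [208 181 138 133 130 124 120 119 125 130 125 130 167 199 205 202 204 202]
 [131 129 124 122 122 124 123 120 134 143 156 182 200 202 204 201 202 185]
 [ 93 109 121 121 122 123 124 132 179 197 202 206 205 202 203 199 190 147]
 [ 88  92 107 119 121 123 129 166 199 202 203 206 204 201 201 182 145 118]
 [ 92  86  89 102 115 133 171 195 202 202 203 205 202 193 172 137 116 115]
 [ 99  92  86  87  93 121 167 182 185 186 186 185 163 142 121 114 113 114]]
side tip px approx [325.78923381 170.47237531]
scene tip px approx [325.22919827 190.1902468 ]
```

Run:
```python
from h import *
d=np.load('pics/w8.npz'); K,T=d['K'],d['T']; im=cv2.imread('pics/w8.png')
print('tip',ray(K,T,(324.2,144),.162))
g=cv2.cvtColor(im,cv2.COLOR_BGR2HSV); x0,y0=298,114
s=g[y0:166,x0:350]; m=((s[...,1]<60)*255).astype(np.uint8)
n,l,st,ce=cv2.connectedComponentsWithStats(m)
for i in range(1,n):
    if st[i,4]>300: print(st[i],ce[i]+[x0,y0], ray(K,T,ce[i]+[x0,y0],.085), ray(K,T,(st[i,0]+x0+st[i,2]/2-.5,st[i,1]+y0+st[i,3]/2-.5),.085))
im=arm.get_image('side'); K,T=cam('side'); c=im[150:200,300:350]; gg=cv2.cvtColor(c,cv2.COLOR_BGR2GRAY)
cv2.imwrite('pics/s7.png',cv2.resize(im[140:240,270:380],None,fx=6,fy=6,interpolation=2))
# flange yaw from wrist: edges of white
m=((g[...,1]<45)&(g[...,2]>150)).astype(np.uint8); m[:,:230]=0;m[:,420:]=0;m[:40]=0;m[185:]=0
d=np.load('pics/w8.npz'); K,T=d['K'],d['T']
def edge(v): 
    u=np.where(m[v])[0]; u=u[(u>240)&(u<410)]; return u.min(),u.max()
for v in (110,125,170):
    a,b=edge(v); A=ray(K,T,(a,v),.0765);B=ray(K,T,(b,v),.0765); print(v,a,b,A[:2],B[:2],(A+B)[:2]/2)
```

```text
tip [0.57891202 0.08681199 0.162     ]
[   4    3   44   45 1529] [323.27795945 139.05951602] [0.57877198 0.08621389 0.085     ] [0.57868466 0.08645297 0.085     ]
110 243 404 [ 0.55628667 -0.00530829] [0.53949517 0.17233106] [0.54789092 0.08351139]
125 244 403 [ 0.57223508 -0.00393284] [0.55540766 0.17400614] [0.56382137 0.08503665]
170 248 409 [0.62282709 0.00160971] [0.60500003 0.18984925] [0.61391356 0.09572948]
```

Run:
```python
from h import *
delta((.5804,.0866,.20),np.deg2rad(185.4))
```

```text
xyz [0.932 0.019 0.874]
twist [-0.005 -0.01  -0.007]
```

Emit:
jog_arm --moves '[{"xyz": [0.5,0.01,0],"twist": [0,0,0],"grip": 1},{"xyz": [0.93,0.02,0.4],"twist": [0,0,0],"grip": 1},{"xyz": [0.93,0.02,0.87],"twist": [0,0,0],"grip": 1},{"xyz": [0.93,0.02,0.87],"twist": [0,0,0],"grip": 1},{"xyz": [0.93,0.02,0.87],"twist": [0,0,0],"grip": 1}]'

```text
clock: 23.85
position: [0.5818, 0.0876, 0.2021]
ee_rot: [-0.148, 3.137, 0.0]
force: [0.3, -0.3, -1.9]
width: 0.382
```

Run:
```python
from h import *
state(); delta((.5804,.0866,.15),np.deg2rad(185.4))
```

```text
t 23.85 p [0.5818 0.0876 0.2021] rv [-0.148  3.137  0.   ] F [ 0.3 -0.3 -1.9] w 0.382
xyz [ 0.027 -0.015  0.868]
twist [-0.     0.006 -0.001]
```

Emit:
jog_arm --moves '[{"xyz": [0.025,-0.015,0],"twist": [0,0,0],"grip": 1},{"xyz": [0.025,-0.015,0.2],"twist": [0,0,0],"grip": 1},{"xyz": [0.025,-0.015,0.4],"twist": [0,0,0],"grip": 1},{"xyz": [0.025,-0.015,0.6],"twist": [0,0,0],"grip": 1},{"xyz": [0.025,-0.015,0.6],"twist": [0,0,0],"grip": 1}]'

```text
clock: 24.48
position: [0.5791, 0.0871, 0.1637]
ee_rot: [0.149, -3.136, 0.001]
force: [0.6, -0.3, -1.8]
width: 0.386
```

Run:
```python
from h import *
s=state(); print(np.round(s['ft_torque'],2))
```

```text
t 24.48 p [0.5791 0.0871 0.1637] rv [ 1.490e-01 -3.136e+00  1.000e-03] F [ 0.6 -0.3 -1.8] w 0.386
[0.05 0.   0.01]
```

The wheel is over the arbor with no contact force. Continuing down.

Emit:
jog_arm --moves '[{"xyz": [0,0,0.25],"twist": [0,0,0],"grip": 1},{"xyz": [0,0,0.5],"twist": [0,0,0],"grip": 1},{"xyz": [0,0,0.75],"twist": [0,0,0],"grip": 1},{"xyz": [0,0,0.78],"twist": [0,0,0],"grip": 1},{"xyz": [0,0,0.78],"twist": [0,0,0],"grip": 1}]'

```text
clock: 25.1
position: [0.5797, 0.0871, 0.1182]
ee_rot: [0.149, -3.138, 0.0]
force: [-0.2, -0.9, -2.5]
width: 0.391
```

Run:
```python
from h import *
s=state(); print(np.round(s['ft_torque'],2))
```

```text
t 25.1 p [0.5797 0.0871 0.1182] rv [ 0.149 -3.138  0.   ] F [-0.2 -0.9 -2.5] w 0.391
[ 0.06 -0.05  0.01]
```

Emit:
jog_arm --moves '[{"xyz": [0,0,0.06],"twist": [0,0,0],"grip": 1},{"xyz": [0,0,0.06],"twist": [0,0,0],"grip": -0.2},{"xyz": [0,0,0.06],"twist": [0,0,0],"grip": -0.2},{"xyz": [0,0,0.06],"twist": [0,0,0],"grip": -0.2},{"xyz": [0,0,0.06],"twist": [0,0,0],"grip": -0.2}]'

```text
clock: 25.72
position: [0.5799, 0.0872, 0.1149]
ee_rot: [-0.149, 3.138, 0.0]
force: [0.3, 0.1, 0.6]
width: 0.597
```

Emit:
jog_arm --moves '[{"xyz": [0,0,-0.3],"twist": [0,0,0],"grip": -0.2},{"xyz": [0,0,-0.9],"twist": [0,0,0],"grip": -0.2},{"xyz": [0,0,-1.7],"twist": [0,0,0],"grip": -0.2},{"xyz": [-0.9,0,-2.3],"twist": [0,0,0],"grip": -0.2},{"xyz": [-1.3,0,-2.3],"twist": [0,0,0],"grip": -0.2}]'

```text
clock: 26.35
position: [0.6606, 0.095, 0.2565]
ee_rot: [-0.149, 3.131, 0.002]
force: [-0.7, -0.7, -1.0]
width: 0.603
```

Emit:
jog_arm --moves '[{"xyz": [-0.4,0,0],"twist": [0,0,0],"grip": -0.2},{"xyz": [-0.4,0,0],"twist": [0,0,0],"grip": -0.2},{"xyz": [-0.4,0,0],"twist": [0,0,0],"grip": -0.2}]'

```text
clock: 26.72
position: [0.6806, 0.0967, 0.2525]
ee_rot: [0.149, -3.137, 0.0]
force: [-0.6, 0.2, -0.7]
width: 0.603
```

```bash
python3 look.py w9
python3 - <<'E'
from h import *
a=cv2.imread('pics/w9.png')[:240,180:480]; b=arm.get_image('side')[140:260,260:390]
cv2.imwrite('pics/s8.png',np.vstack([cv2.resize(a,(500,400)),cv2.resize(b[:60],(500,190))]) if 0 else np.hstack([cv2.resize(a,(400,320)),cv2.resize(b,(347,320))]))
E
```

```text
t 26.73 p [0.6806 0.0967 0.2525] rv [ 0.149 -3.137  0.   ] F [-0.6  0.2 -0.7] w 0.603
```

View pics/s8.png

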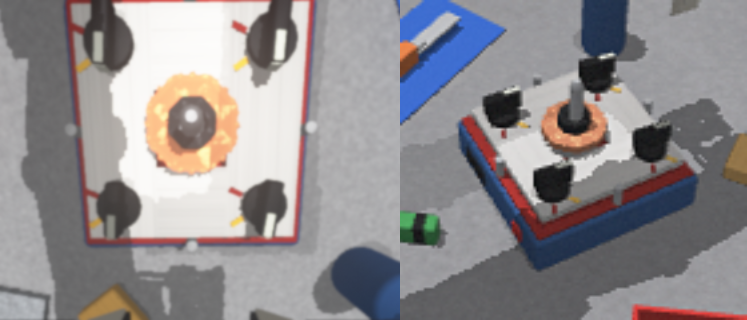

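The wheel is seated on the arbor, hub up, with the arbor through it. The knob bars and their white pointers run along head +x. Next are the knobs in the order 1, 3, 2, 4; a TCP height of 0.112 keeps the gripper body above the arbor tip.

```bash
cat > k.py <<'E'
from h import *; import sys
c=np.array([.5789,.0865]); a=np.deg2rad(5.4); X=np.array([np.cos(a),np.sin(a)]); Y=np.array([-X[1],X[0]])
P={1:c+.062*(X+Y),2:c+.062*(Y-X),3:c-.062*(X+Y),4:c+.062*(X-Y)}
s=state(); i=int(sys.argv[1]); y=np.deg2rad(float(sys.argv[2])); print(i,P[i]); delta((*P[i],.20),y); delta((*P[i],.113),y)
E
python3 k.py 1 185.4
python3 - <<'E'
from h import *
# white bar pointers: bottle position
for n,p in (('scene',(395,268)),('side',(336,145))):
    K,T=cam(n); print(n,ray(K,T,p,.06))
d=np.load('pics/w9.npz'); K,T=d['K'],d['T']
import runpy,sys; sys.argv=['k',"1","185.4"]
P=runpy.run_path('k.py')['P']
for i in P: print(i,proj(K,T,(*P[i],.115)))
E
```

```text
t 26.82 p [0.6805 0.0968 0.2529] rv [ 0.149 -3.138 -0.   ] F [-0.3 -0.2 -0.8] w 0.603
1 [0.63479013 0.15405956]
xyz [0.668 1.022 0.881]
twist [ 0.001 -0.002  0.005]
xyz [0.667 1.022 2.331]
twist [ 0.001 -0.002  0.005]
scene [0.70682363 0.28897144 0.06      ]
side [0.70119879 0.2808639  0.06      ]
t 26.82 p [0.6805 0.0968 0.2529] rv [ 0.149 -3.138 -0.   ] F [-0.3 -0.2 -0.8] w 0.603
1 [0.63479013 0.15405956]
xyz [0.668 1.022 0.881]
twist [ 0.001 -0.002  0.005]
xyz [0.667 1.022 2.331]
twist [ 0.001 -0.002  0.005]
1 [383.10686581 157.32746478]
2 [391.50475258  18.78319833]
3 [253.85044701  18.72229749]
4 [262.078552   157.28756424]
```

Emit:
jog_arm --moves '[{"xyz": [0.5,0.7,0.4],"twist": [0,0,0],"grip": 0.2},{"xyz": [0.67,1.02,0.9],"twist": [0,0,0],"grip": 0.2},{"xyz": [0.67,1.02,1.4],"twist": [0,0,0],"grip": 0.2},{"xyz": [0.67,1.02,1.4],"twist": [0,0,0],"grip": 0.2},{"xyz": [0.67,1.02,1.4],"twist": [0,0,0],"grip": 0.2}]' --force 30

```text
clock: 27.45
position: [0.636, 0.1535, 0.1701]
ee_rot: [-0.148, 3.137, 0.0]
force: [0.2, 1.1, 0.5]
width: 0.401
```

```bash
python3 k.py 1 185.4
```

```text
t 27.45 p [0.636  0.1535 0.1701] rv [-0.148  3.137  0.   ] F [0.2 1.1 0.5] w 0.401
1 [0.63479013 0.15405956]
xyz [ 0.019  0.011 -0.498]
twist [0.001 0.009 0.   ]
xyz [0.022 0.01  0.952]
twist [0.001 0.009 0.   ]
```

Emit:
jog_arm --moves '[{"xyz": [0.02,0.01,0.4],"twist": [0,0,0],"grip": 0.2},{"xyz": [0.02,0.01,0.8],"twist": [0,0,0],"grip": 0.2},{"xyz": [0.02,0.01,0.95],"twist": [0,0,0],"grip": 0.2},{"xyz": [0.02,0.01,0.95],"twist": [0,0,0],"grip": 1},{"xyz": [0.02,0.01,0.95],"twist": [0,0,0],"grip": 1}]' --force 30

```text
clock: 28.08
position: [0.6351, 0.1545, 0.1131]
ee_rot: [-0.149, 3.136, 0.001]
force: [1.6, -0.4, -0.3]
width: 0.229
```

Emit:
jog_arm --moves '[{"xyz": [0,0,0],"twist": [0,0,0],"grip": 1},{"xyz": [0,0,0],"twist": [0,0,0],"grip": 1},{"xyz": [0,0,0],"twist": [0,0,0],"grip": 1}]'

```text
clock: 28.45
position: [0.635, 0.1555, 0.113]
ee_rot: [-0.15, 3.136, 0.002]
force: [-0.9, 2.8, 6.4]
width: 0.144
```

```bash
python3 k.py 1 185.4
```

```text
t 28.45 p [0.635  0.1555 0.113 ] rv [-1.500e-01  3.136e+00  2.000e-03] F [-0.9  2.8  6.4] w 0.144
1 [0.63479013 0.15405956]
xyz [ 0.002 -0.021 -1.45 ]
twist [0.008 0.013 0.008]
xyz [ 0.005 -0.023 -0.   ]
twist [0.008 0.013 0.008]
```

Emit:
jog_arm --moves '[{"xyz": [0,0,0.01],"twist": [0,0,1],"grip": 1},{"xyz": [0,0,0.01],"twist": [0,0,2],"grip": 1},{"xyz": [0,0,0.02],"twist": [0,0,3],"grip": 1},{"xyz": [0,0,0.02],"twist": [0,0,4],"grip": 1},{"xyz": [0,0,0.03],"twist": [0,0,5],"grip": 1}]'

```text
clock: 29.08
position: [0.6344, 0.1548, 0.1113]
ee_rot: [1.198, 2.904, 0.002]
force: [-4.6, 0.2, 11.0]
width: 0.138
```

Emit:
jog_arm --moves '[{"xyz": [0,0,0],"twist": [0,0,0.75],"grip": 1},{"xyz": [0,0,0],"twist": [0,0,0.75],"grip": 1},{"xyz": [0,0,0],"twist": [0,0,0.75],"grip": 1}]'

```text
clock: 29.45
position: [0.6343, 0.1547, 0.1111]
ee_rot: [1.378, 2.823, 0.001]
force: [-3.3, 0.4, 8.7]
width: 0.139
```

```bash
python3 k.py 1 128.1
```

```text
t 29.45 p [0.6343 0.1547 0.1111] rv [1.378e+00 2.823e+00 1.000e-03] F [-3.3  0.4  8.7] w 0.139
1 [0.63479013 0.15405956]
xyz [-1.300e-02  1.000e-03 -1.481e+00]
twist [ 0.005 -0.001 -0.014]
xyz [-0.014  0.    -0.031]
twist [ 0.005 -0.001 -0.014]
```

Emit:
jog_arm --moves '[{"xyz": [0,0,0],"twist": [0,0,0],"grip": 0.2},{"xyz": [0,0,0],"twist": [0,0,0],"grip": 0.2},{"xyz": [0,0,0],"twist": [0,0,0],"grip": 0.2},{"xyz": [0,0,-0.6],"twist": [0,0,0],"grip": 0.2},{"xyz": [0,0,-1.5],"twist": [0,0,0],"grip": 0.2}]'

```text
clock: 30.08
position: [0.633, 0.1542, 0.1992]
ee_rot: [-1.377, -2.821, 0.005]
force: [0.6, 0.6, -0.1]
width: 0.4
```

Emit:
jog_arm --moves '[{"xyz": [0,0,0],"twist": [0,0,-1],"grip": 0.2},{"xyz": [0,0,0],"twist": [0,0,-2],"grip": 0.2},{"xyz": [0,0,0],"twist": [0,0,-3],"grip": 0.2},{"xyz": [0,0,0],"twist": [0,0,-4],"grip": 0.2},{"xyz": [0,0,0],"twist": [0,0,-5],"grip": 0.2}]'

```text
clock: 30.7
position: [0.6341, 0.1543, 0.1998]
ee_rot: [-0.047, -3.141, 0.0]
force: [-0.2, 0.1, 0.2]
width: 0.406
```

Emit:
jog_arm --moves '[{"xyz": [0,0,0],"twist": [0,0,-0.72],"grip": 0.2},{"xyz": [0,0,0],"twist": [0,0,-0.72],"grip": 0.2}]'

```text
clock: 30.95
position: [0.6342, 0.1541, 0.1998]
ee_rot: [0.139, -3.138, -0.0]
force: [-0.2, -0.2, 0.2]
width: 0.401
```

```bash
python3 k.py 3 185.4
```

```text
t 30.95 p [0.6342 0.1541 0.1998] rv [ 0.139 -3.138 -0.   ] F [-0.2 -0.2  0.2] w 0.401
3 [0.52300987 0.01894044]
xyz [ 2.045 -2.08  -0.003]
twist [ 0.    -0.001 -0.032]
xyz [ 2.045 -2.08   1.447]
twist [ 0.    -0.001 -0.032]
```

Emit:
jog_arm --moves '[{"xyz": [0.68,-0.7,0],"twist": [0,0,-0.03],"grip": 0.2},{"xyz": [1.36,-1.4,0],"twist": [0,0,-0.03],"grip": 0.2},{"xyz": [2.04,-2.08,0],"twist": [0,0,-0.03],"grip": 0.2},{"xyz": [2.04,-2.08,0.2],"twist": [0,0,-0.03],"grip": 0.2},{"xyz": [2.04,-2.08,0.5],"twist": [0,0,-0.03],"grip": 0.2}]'

```text
clock: 31.58
position: [0.5241, 0.0193, 0.1702]
ee_rot: [-0.143, 3.136, 0.001]
force: [-0.7, 0.2, -0.3]
width: 0.4
```

Emit:
jog_arm --moves '[{"xyz": [0,0,0.5],"twist": [0,0,0],"grip": 0.2},{"xyz": [0,0,0.95],"twist": [0,0,0],"grip": 0.2},{"xyz": [0,0,0.95],"twist": [0,0,0],"grip": 0.2},{"xyz": [0,0,0.95],"twist": [0,0,0],"grip": 1},{"xyz": [0,0,0.95],"twist": [0,0,0],"grip": 1}]'

```text
clock: 32.2
position: [0.5244, 0.0194, 0.114]
ee_rot: [-0.149, 3.136, 0.0]
force: [-0.2, -0.1, -0.6]
width: 0.229
```

Emit:
jog_arm --moves '[{"xyz": [0,0,0],"twist": [0,0,0],"grip": 1},{"xyz": [0,0,0],"twist": [0,0,0],"grip": 1},{"xyz": [0,0,0],"twist": [0,0,0],"grip": 1}]'

```text
clock: 32.58
position: [0.5242, 0.0194, 0.1138]
ee_rot: [-0.149, 3.136, 0.001]
force: [-1.3, 0.1, 6.9]
width: 0.141
```

```bash
python3 k.py 3 185.4
```

```text
t 32.58 p [0.5242 0.0194 0.1138] rv [-1.490e-01  3.136e+00  1.000e-03] F [-1.3  0.1  6.9] w 0.141
3 [0.52300987 0.01894044]
xyz [ 0.018 -0.005 -1.437]
twist [0.002 0.01  0.003]
xyz [ 0.02  -0.005  0.013]
twist [0.002 0.01  0.003]
```

Emit:
jog_arm --moves '[{"xyz": [0,0,0.01],"twist": [0,0,1],"grip": 1},{"xyz": [0,0,0.01],"twist": [0,0,2],"grip": 1},{"xyz": [0,0,0.02],"twist": [0,0,3],"grip": 1},{"xyz": [0,0,0.03],"twist": [0,0,4],"grip": 1},{"xyz": [0,0,0.04],"twist": [0,0,5],"grip": 1}]'

```text
clock: 33.2
position: [0.524, 0.0186, 0.1119]
ee_rot: [1.199, 2.902, 0.001]
force: [-4.7, -2.9, 18.4]
width: 0.136
```

Emit:
jog_arm --moves '[{"xyz": [0,0,0],"twist": [0,0,0.75],"grip": 1},{"xyz": [0,0,0],"twist": [0,0,0.75],"grip": 1},{"xyz": [0,0,0],"twist": [0,0,0.75],"grip": 1}]'

```text
clock: 33.58
position: [0.5239, 0.0185, 0.1117]
ee_rot: [1.379, 2.821, 0.001]
force: [-2.7, -2.8, 14.0]
width: 0.137
```

Emit:
jog_arm --moves '[{"xyz": [0,0,0],"twist": [0,0,0],"grip": 0.2},{"xyz": [0,0,0],"twist": [0,0,0],"grip": 0.2},{"xyz": [0,0,0],"twist": [0,0,0],"grip": 0.2},{"xyz": [0,0,-0.6],"twist": [0,0,0],"grip": 0.2},{"xyz": [0,0,-1.5],"twist": [0,0,0],"grip": 0.2}]'

```text
clock: 34.2
position: [0.5223, 0.0192, 0.2003]
ee_rot: [-1.377, -2.821, 0.004]
force: [1.3, -0.0, 0.2]
width: 0.399
```

Emit:
jog_arm --moves '[{"xyz": [0,0,0],"twist": [0,0,-1],"grip": 0.2},{"xyz": [0,0,0],"twist": [0,0,-2],"grip": 0.2},{"xyz": [0,0,0],"twist": [0,0,-3],"grip": 0.2},{"xyz": [0,0,0],"twist": [0,0,-4],"grip": 0.2},{"xyz": [0,0,0],"twist": [0,0,-5],"grip": 0.2}]'

```text
clock: 34.83
position: [0.5233, 0.0192, 0.2004]
ee_rot: [-0.047, -3.141, 0.0]
force: [0.7, 0.8, 0.5]
width: 0.399
```

Emit:
jog_arm --moves '[{"xyz": [0,0,0],"twist": [0,0,-0.75],"grip": 0.2},{"xyz": [0,0,0],"twist": [0,0,-0.75],"grip": 0.2}]'

```text
clock: 35.08
position: [0.5234, 0.0191, 0.2004]
ee_rot: [0.148, -3.138, -0.0]
force: [-0.6, 1.4, -0.7]
width: 0.394
```

```bash
python3 k.py 2 185.4
```

```text
t 35.08 p [0.5234 0.0191 0.2004] rv [ 0.148 -3.138 -0.   ] F [-0.6  1.4 -0.7] w 0.394
2 [0.51134044 0.14239013]
xyz [0.007 2.065 0.007]
twist [ 0.001 -0.001 -0.001]
xyz [0.006 2.065 1.457]
twist [ 0.001 -0.001 -0.001]
```

Emit:
jog_arm --moves '[{"xyz": [0,0.7,0],"twist": [0,0,0],"grip": 0.2},{"xyz": [0,1.4,0],"twist": [0,0,0],"grip": 0.2},{"xyz": [0,2.06,0],"twist": [0,0,0],"grip": 0.2},{"xyz": [0,2.06,0.2],"twist": [0,0,0],"grip": 0.2},{"xyz": [0,2.06,0.5],"twist": [0,0,0],"grip": 0.2}]'

```text
clock: 35.7
position: [0.5119, 0.1422, 0.1702]
ee_rot: [-0.146, 3.137, -0.0]
force: [1.0, 0.0, -0.1]
width: 0.4
```

Emit:
jog_arm --moves '[{"xyz": [0,0,0.5],"twist": [0,0,0],"grip": 0.2},{"xyz": [0,0,0.96],"twist": [0,0,0],"grip": 0.2},{"xyz": [0,0,0.96],"twist": [0,0,0],"grip": 0.2},{"xyz": [0,0,0.96],"twist": [0,0,0],"grip": 1},{"xyz": [0,0,0.96],"twist": [0,0,0],"grip": 1}]'

```text
clock: 36.33
position: [0.5126, 0.1422, 0.1141]
ee_rot: [-0.148, 3.136, 0.001]
force: [-0.2, 0.3, 0.5]
width: 0.229
```

Emit:
jog_arm --moves '[{"xyz": [0,0,0],"twist": [0,0,0],"grip": 1},{"xyz": [0,0,0],"twist": [0,0,0],"grip": 1},{"xyz": [0,0,0],"twist": [0,0,0],"grip": 1}]'

```text
clock: 36.7
position: [0.5123, 0.1427, 0.1138]
ee_rot: [-0.149, 3.136, 0.002]
force: [-0.5, 1.5, 6.0]
width: 0.139
```

```bash
python3 k.py 2 185.4
```

```text
t 36.7 p [0.5123 0.1427 0.1138] rv [-1.490e-01  3.136e+00  2.000e-03] F [-0.5  1.5  6. ] w 0.139
2 [0.51134044 0.14239013]
xyz [ 0.015 -0.003 -1.437]
twist [0.005 0.009 0.005]
xyz [ 0.017 -0.004  0.013]
twist [0.005 0.009 0.005]
```

Emit:
jog_arm --moves '[{"xyz": [0,0,0.01],"twist": [0,0,1],"grip": 1},{"xyz": [0,0,0.01],"twist": [0,0,2],"grip": 1},{"xyz": [0,0,0.02],"twist": [0,0,3],"grip": 1},{"xyz": [0,0,0.02],"twist": [0,0,4],"grip": 1},{"xyz": [0,0,0.03],"twist": [0,0,5],"grip": 1}]'

```text
clock: 37.33
position: [0.5119, 0.1412, 0.112]
ee_rot: [1.2, 2.903, -0.0]
force: [-4.3, -3.7, 13.9]
width: 0.14
```

Emit:
jog_arm --moves '[{"xyz": [0,0,0],"twist": [0,0,0.75],"grip": 1},{"xyz": [0,0,0],"twist": [0,0,0.75],"grip": 1},{"xyz": [0,0,0],"twist": [0,0,0.75],"grip": 1}]'

```text
clock: 37.7
position: [0.5116, 0.141, 0.1118]
ee_rot: [1.38, 2.822, -0.001]
force: [-3.8, -3.8, 10.0]
width: 0.136
```

Emit:
jog_arm --moves '[{"xyz": [0,0,0],"twist": [0,0,0],"grip": 0.2},{"xyz": [0,0,0],"twist": [0,0,0],"grip": 0.2},{"xyz": [0,0,0],"twist": [0,0,0],"grip": 0.2},{"xyz": [0,0,-0.6],"twist": [0,0,0],"grip": 0.2},{"xyz": [0,0,-1.5],"twist": [0,0,0],"grip": 0.2}]'

```text
clock: 38.33
position: [0.5107, 0.142, 0.2009]
ee_rot: [-1.378, -2.821, 0.005]
force: [0.9, 1.1, 1.3]
width: 0.402
```

Emit:
jog_arm --moves '[{"xyz": [0,0,0],"twist": [0,0,-1],"grip": 0.2},{"xyz": [0,0,0],"twist": [0,0,-2],"grip": 0.2},{"xyz": [0,0,0],"twist": [0,0,-3],"grip": 0.2},{"xyz": [0,0,0],"twist": [0,0,-4],"grip": 0.2},{"xyz": [0,0,0],"twist": [0,0,-5],"grip": 0.2}]'

```text
clock: 38.95
position: [0.5117, 0.1423, 0.2011]
ee_rot: [-0.047, -3.141, 0.0]
force: [0.0, -0.9, 0.3]
width: 0.399
```

Emit:
jog_arm --moves '[{"xyz": [0,0,0],"twist": [0,0,-0.75],"grip": 0.2},{"xyz": [0,0,0],"twist": [0,0,-0.75],"grip": 0.2}]'

```text
clock: 39.2
position: [0.5117, 0.1421, 0.2011]
ee_rot: [0.148, -3.138, -0.0]
force: [-0.3, -0.4, 0.5]
width: 0.405
```

```bash
python3 k.py 4 185.4
```

```text
t 39.2 p [0.5117 0.1421 0.2011] rv [ 0.148 -3.138 -0.   ] F [-0.3 -0.4  0.5] w 0.405
4 [0.64645956 0.03060987]
xyz [-2.061 -2.061  0.017]
twist [ 0.001 -0.001 -0.   ]
xyz [-2.062 -2.062  1.467]
twist [ 0.001 -0.001 -0.   ]
```

Emit:
jog_arm --moves '[{"xyz": [-0.7,-0.7,0],"twist": [0,0,0],"grip": 0.2},{"xyz": [-1.4,-1.4,0],"twist": [0,0,0],"grip": 0.2},{"xyz": [-2.06,-2.06,0],"twist": [0,0,0],"grip": 0.2},{"xyz": [-2.06,-2.06,0.2],"twist": [0,0,0],"grip": 0.2},{"xyz": [-2.06,-2.06,0.5],"twist": [0,0,0],"grip": 0.2}]'

```text
clock: 39.83
position: [0.6464, 0.0312, 0.1702]
ee_rot: [0.146, -3.138, -0.001]
force: [0.6, 0.5, -1.1]
width: 0.4
```

Emit:
jog_arm --moves '[{"xyz": [0,0,0.5],"twist": [0,0,0],"grip": 0.2},{"xyz": [0,0,0.97],"twist": [0,0,0],"grip": 0.2},{"xyz": [0,0,0.97],"twist": [0,0,0],"grip": 0.2},{"xyz": [0,0,0.97],"twist": [0,0,0],"grip": 1},{"xyz": [0,0,0.97],"twist": [0,0,0],"grip": 1}]'

```text
clock: 40.45
position: [0.6472, 0.0313, 0.1143]
ee_rot: [-0.149, 3.136, 0.001]
force: [-0.1, -0.2, 1.2]
width: 0.227
```

Emit:
jog_arm --moves '[{"xyz": [0,0,0],"twist": [0,0,0],"grip": 1},{"xyz": [0,0,0],"twist": [0,0,0],"grip": 1},{"xyz": [0,0,0],"twist": [0,0,0],"grip": 1}]'

```text
clock: 40.83
position: [0.6471, 0.0321, 0.1141]
ee_rot: [-0.15, 3.136, 0.003]
force: [-2.1, 3.5, 6.5]
width: 0.143
```

```bash
python3 k.py 4 185.4
```

```text
t 40.83 p [0.6471 0.0321 0.1141] rv [-1.500e-01  3.136e+00  3.000e-03] F [-2.1  3.5  6.5] w 0.143
4 [0.64645956 0.03060987]
xyz [ 0.01  -0.021 -1.432]
twist [0.009 0.01  0.007]
xyz [ 0.013 -0.023  0.018]
twist [0.009 0.01  0.007]
```

Emit:
jog_arm --moves '[{"xyz": [0,0,0.01],"twist": [0,0,1],"grip": 1},{"xyz": [0,0,0.01],"twist": [0,0,2],"grip": 1},{"xyz": [0,0,0.02],"twist": [0,0,3],"grip": 1},{"xyz": [0,0,0.02],"twist": [0,0,4],"grip": 1},{"xyz": [0,0,0.03],"twist": [0,0,5],"grip": 1}]'

```text
clock: 41.45
position: [0.6468, 0.0318, 0.1124]
ee_rot: [1.198, 2.904, 0.003]
force: [-4.2, 3.0, 9.8]
width: 0.14
```

Emit:
jog_arm --moves '[{"xyz": [0,0,0],"twist": [0,0,0.75],"grip": 1},{"xyz": [0,0,0],"twist": [0,0,0.75],"grip": 1},{"xyz": [0,0,0],"twist": [0,0,0.75],"grip": 1}]'

```text
clock: 41.82
position: [0.6467, 0.0317, 0.1122]
ee_rot: [1.378, 2.823, 0.002]
force: [-3.0, 3.3, 7.0]
width: 0.136
```

Emit:
jog_arm --moves '[{"xyz": [0,0,0],"twist": [0,0,0],"grip": 0.2},{"xyz": [0,0,0],"twist": [0,0,0],"grip": 0.2},{"xyz": [0,0,0],"twist": [0,0,0],"grip": 0.2},{"xyz": [0,0,-0.6],"twist": [0,0,0],"grip": 0.2},{"xyz": [0,0,-1.5],"twist": [0,0,0],"grip": 0.2}]'

```text
clock: 42.45
position: [0.6454, 0.0309, 0.2006]
ee_rot: [-1.377, -2.82, 0.004]
force: [1.0, -0.1, 0.6]
width: 0.398
```

Emit:
jog_arm --moves '[{"xyz": [0,0,0],"twist": [0,0,0],"grip": 0.2},{"xyz": [0,0,0],"twist": [0,0,0],"grip": 0.2}]'

```text
clock: 42.7
position: [0.6463, 0.031, 0.2009]
ee_rot: [-1.378, -2.823, -0.0]
force: [-0.3, 0.2, -0.2]
width: 0.397
```

```bash
python3 k.py 1 128.1
python3 - <<'E'
from h import *
im=arm.get_image('side'); im2=arm.get_image('scene'); 
cv2.imwrite('pics/s9.png',np.hstack([cv2.resize(im[140:250,260:390],(455,385)),cv2.resize(im2[180:270,280:370],(340,385))]))
E
```

```text
t 42.7 p [0.6463 0.031  0.2009] rv [-1.378 -2.823 -0.   ] F [-0.3  0.2 -0.2] w 0.397
1 [0.63479013 0.15405956]
xyz [1.736 1.11  0.015]
twist [ 0.001 -0.002 -0.015]
xyz [1.735 1.11  1.465]
twist [ 0.001 -0.002 -0.015]
```

View pics/s9.png

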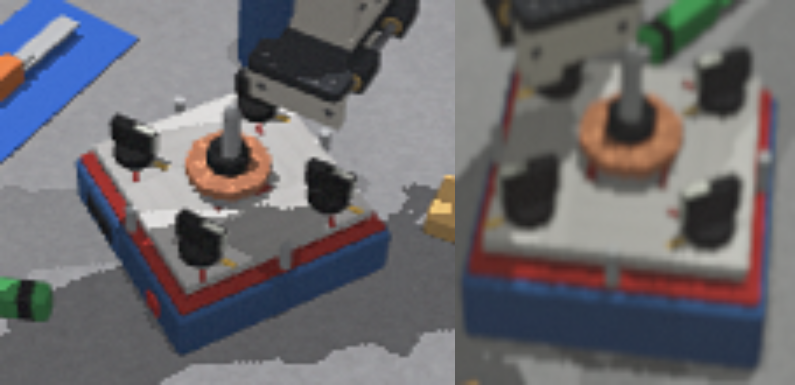

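All four knobs have turned evenly to about the yellow marks, and the wheel is still seated. Second round, again 1, 3, 2, 4.

Emit:
jog_arm --moves '[{"xyz": [0.6,0.38,0],"twist": [0,0,0],"grip": 0.2},{"xyz": [1.2,0.76,0],"twist": [0,0,0],"grip": 0.2},{"xyz": [1.74,1.11,0],"twist": [0,0,0],"grip": 0.2},{"xyz": [1.74,1.11,0.2],"twist": [0,0,0],"grip": 0.2},{"xyz": [1.74,1.11,0.5],"twist": [0,0,0],"grip": 0.2}]'

```text
clock: 43.42
position: [0.6347, 0.1534, 0.1697]
ee_rot: [1.379, 2.823, -0.002]
force: [-0.2, -0.8, -0.5]
width: 0.399
```

Emit:
jog_arm --moves '[{"xyz": [0,0,0.5],"twist": [0,0,0],"grip": 0.2},{"xyz": [0,0,1.0],"twist": [0,0,0],"grip": 0.2},{"xyz": [0,0,1.0],"twist": [0,0,0],"grip": 0.2},{"xyz": [0,0,1.0],"twist": [0,0,0],"grip": 1},{"xyz": [0,0,1.0],"twist": [0,0,0],"grip": 1}]'

```text
clock: 44.05
position: [0.6347, 0.1532, 0.1109]
ee_rot: [-1.38, -2.822, 0.001]
force: [-0.3, 0.2, -0.8]
width: 0.229
```

Emit:
jog_arm --moves '[{"xyz": [0,0,0],"twist": [0,0,0],"grip": 1},{"xyz": [0,0,0],"twist": [0,0,0],"grip": 1},{"xyz": [0,0,0],"twist": [0,0,0],"grip": 1}]'

```text
clock: 44.42
position: [0.6348, 0.1539, 0.1112]
ee_rot: [1.379, 2.823, -0.0]
force: [0.2, -1.6, -0.5]
width: 0.137
```

```bash
python3 k.py 1 70.8
```

```text
t 44.42 p [0.6348 0.1539 0.1112] rv [ 1.379  2.823 -0.   ] F [ 0.2 -1.6 -0.5] w 0.137
1 [0.63479013 0.15405956]
xyz [ 3.00e-03  1.00e-03 -1.48e+00]
twist [0.000e+00 2.000e-03 5.713e+00]
xyz [ 0.003  0.001 -0.03 ]
twist [0.000e+00 2.000e-03 5.713e+00]
```

Emit:
jog_arm --moves '[{"xyz": [0,0,0],"twist": [0,0,1],"grip": 1},{"xyz": [0,0,0.01],"twist": [0,0,2],"grip": 1},{"xyz": [0,0,0.01],"twist": [0,0,3],"grip": 1},{"xyz": [0,0,0.02],"twist": [0,0,4],"grip": 1},{"xyz": [0,0,0.02],"twist": [0,0,5],"grip": 1}]'

```text
clock: 45.05
position: [0.6333, 0.1536, 0.1096]
ee_rot: [-2.447, -1.968, 0.004]
force: [-5.5, -4.3, -1.6]
width: 0.138
```

Emit:
jog_arm --moves '[{"xyz": [0,0,0],"twist": [0,0,0.7],"grip": 1},{"xyz": [0,0,0],"twist": [0,0,1.0],"grip": 1},{"xyz": [0,0,0],"twist": [0,0,1.0],"grip": 1},{"xyz": [0,0,0],"twist": [0,0,1.0],"grip": 1}]'

```text
clock: 45.55
position: [0.633, 0.1537, 0.1093]
ee_rot: [-2.603, -1.756, 0.006]
force: [-5.8, -2.9, 0.2]
width: 0.143
```

```bash
python3 k.py 1 70.8; python3 -c "
from h import *; print(arm.observe()['ft_torque'])"
```

```text
t 45.55 p [0.633  0.1537 0.1093] rv [-2.603 -1.756  0.006] F [-5.8 -2.9  0.2] w 0.143
1 [0.63479013 0.15405956]
xyz [ 0.013  0.02  -1.512]
twist [-0.018  0.013 -0.279]
xyz [ 0.017  0.024 -0.062]
twist [-0.018  0.013 -0.279]
[-0.83468625  1.21874969  0.68255987]
```

Emit:
jog_arm --moves '[{"xyz": [0,0,0],"twist": [0,0,0],"grip": 0.2},{"xyz": [0,0,0],"twist": [0,0,0],"grip": 0.2},{"xyz": [0,0,0],"twist": [0,0,0],"grip": 0.2},{"xyz": [0,0,-0.6],"twist": [0,0,0],"grip": 0.2},{"xyz": [0,0,-1.5],"twist": [0,0,0],"grip": 0.2}]'

```text
clock: 46.18
position: [0.634, 0.1545, 0.1997]
ee_rot: [-2.605, -1.755, 0.004]
force: [1.5, 0.3, 0.7]
width: 0.399
```

Emit:
jog_arm --moves '[{"xyz": [0,0,0],"twist": [0,0,-1],"grip": 0.2},{"xyz": [0,0,0],"twist": [0,0,-2],"grip": 0.2},{"xyz": [0,0,0],"twist": [0,0,-3],"grip": 0.2},{"xyz": [0,0,0],"twist": [0,0,-4],"grip": 0.2},{"xyz": [0,0,0],"twist": [0,0,-5],"grip": 0.2}]'

```text
clock: 46.8
position: [0.635, 0.1542, 0.2001]
ee_rot: [1.611, 2.696, 0.001]
force: [-0.5, 0.2, -0.0]
width: 0.398
```

Emit:
jog_arm --moves '[{"xyz": [0,0,0],"twist": [0,0,-1.0],"grip": 0.2},{"xyz": [0,0,0],"twist": [0,0,-1.0],"grip": 0.2},{"xyz": [0,0,0],"twist": [0,0,-1.0],"grip": 0.2}]'

```text
clock: 47.18
position: [0.6349, 0.1542, 0.2]
ee_rot: [1.384, 2.82, 0.0]
force: [0.5, -0.3, -0.1]
width: 0.397
```

```bash
python3 k.py 3 128.1
```

```text
t 47.17 p [0.6349 0.1542 0.2   ] rv [1.384 2.82  0.   ] F [ 0.5 -0.3 -0.1] w 0.397
3 [0.52300987 0.01894044]
xyz [-6.420e-01 -2.854e+00 -1.000e-03]
twist [ 0.001 -0.001 -0.038]
xyz [-0.642 -2.854  1.449]
twist [ 0.001 -0.001 -0.038]
```

Emit:
jog_arm --moves '[{"xyz": [-0.21,-0.95,0],"twist": [0,0,-0.04],"grip": 0.2},{"xyz": [-0.42,-1.9,0],"twist": [0,0,-0.04],"grip": 0.2},{"xyz": [-0.64,-2.85,0],"twist": [0,0,-0.04],"grip": 0.2},{"xyz": [-0.64,-2.85,0.2],"twist": [0,0,-0.04],"grip": 0.2},{"xyz": [-0.64,-2.85,0.5],"twist": [0,0,-0.04],"grip": 0.2}]'

```text
clock: 47.8
position: [0.5243, 0.0191, 0.1701]
ee_rot: [1.372, 2.825, 0.003]
force: [0.5, 0.8, -0.7]
width: 0.396
```

Emit:
jog_arm --moves '[{"xyz": [0,0,0.5],"twist": [0,0,0],"grip": 0.2},{"xyz": [0,0,0.99],"twist": [0,0,0],"grip": 0.2},{"xyz": [0,0,0.99],"twist": [0,0,0],"grip": 0.2},{"xyz": [0,0,0.99],"twist": [0,0,0],"grip": 1},{"xyz": [0,0,0.99],"twist": [0,0,0],"grip": 1}]'

```text
clock: 48.42
position: [0.5239, 0.019, 0.1109]
ee_rot: [1.369, 2.827, 0.001]
force: [-0.1, 0.4, -0.2]
width: 0.228
```

Emit:
jog_arm --moves '[{"xyz": [0,0,0],"twist": [0,0,0],"grip": 1},{"xyz": [0,0,0],"twist": [0,0,0],"grip": 1},{"xyz": [0,0,0],"twist": [0,0,0],"grip": 1}]'

```text
clock: 48.8
position: [0.5236, 0.0188, 0.1108]
ee_rot: [1.369, 2.828, 0.001]
force: [-2.2, -0.3, 5.4]
width: 0.135
```

```bash
python3 k.py 3 70.8
```

```text
t 48.8 p [0.5236 0.0188 0.1108] rv [1.369e+00 2.828e+00 1.000e-03] F [-2.2 -0.3  5.4] w 0.135
3 [0.52300987 0.01894044]
xyz [ 0.009 -0.006 -1.486]
twist [ 2.000e-03 -2.000e-03  5.753e+00]
xyz [ 0.009 -0.006 -0.036]
twist [ 2.000e-03 -2.000e-03  5.753e+00]
```

Emit:
jog_arm --moves '[{"xyz": [0,0,0],"twist": [0,0,1],"grip": 1},{"xyz": [0,0,0.01],"twist": [0,0,2],"grip": 1},{"xyz": [0,0,0.01],"twist": [0,0,3],"grip": 1},{"xyz": [0,0,0.02],"twist": [0,0,4],"grip": 1},{"xyz": [0,0,0.02],"twist": [0,0,5],"grip": 1}]'

```text
clock: 49.42
position: [0.5231, 0.0187, 0.1093]
ee_rot: [-2.44, -1.978, 0.001]
force: [-2.5, -1.3, -2.0]
width: 0.136
```

Emit:
jog_arm --moves '[{"xyz": [0,0,0],"twist": [0,0,0.7],"grip": 1},{"xyz": [0,0,0],"twist": [0,0,1.02],"grip": 1},{"xyz": [0,0,0],"twist": [0,0,1.02],"grip": 1},{"xyz": [0,0,0],"twist": [0,0,1.02],"grip": 1}]'

```text
clock: 49.92
position: [0.523, 0.0187, 0.1091]
ee_rot: [-2.6, -1.762, 0.001]
force: [-3.5, -0.8, -0.4]
width: 0.137
```

```bash
python3 k.py 3 70.8; python3 -c "
from h import *; print(arm.observe()['ft_torque'])"
```

```text
t 49.92 p [0.523  0.0187 0.1091] rv [-2.600e+00 -1.762e+00  1.000e-03] F [-3.5 -0.8 -0.4] w 0.137
3 [0.52300987 0.01894044]
xyz [ 0.002 -0.003 -1.515]
twist [-0.005  0.003 -0.255]
xyz [ 0.003 -0.002 -0.065]
twist [-0.005  0.003 -0.255]
[-0.39705121  0.84082492  0.61206934]
```

Emit:
jog_arm --moves '[{"xyz": [0,0,0],"twist": [0,0,0],"grip": 0.2},{"xyz": [0,0,0],"twist": [0,0,0],"grip": 0.2},{"xyz": [0,0,0],"twist": [0,0,0],"grip": 0.2},{"xyz": [0,0,-0.6],"twist": [0,0,0],"grip": 0.2},{"xyz": [0,0,-1.5],"twist": [0,0,0],"grip": 0.2}]'

```text
clock: 50.55
position: [0.5229, 0.0188, 0.1995]
ee_rot: [-2.602, -1.759, 0.004]
force: [1.4, 0.4, -0.2]
width: 0.4
```

Emit:
jog_arm --moves '[{"xyz": [0,0,0],"twist": [0,0,-1],"grip": 0.2},{"xyz": [0,0,0],"twist": [0,0,-2],"grip": 0.2},{"xyz": [0,0,0],"twist": [0,0,-3],"grip": 0.2},{"xyz": [0,0,0],"twist": [0,0,-4],"grip": 0.2},{"xyz": [0,0,0],"twist": [0,0,-5],"grip": 0.2}]'

```text
clock: 51.18
position: [0.5238, 0.0188, 0.1995]
ee_rot: [1.607, 2.699, 0.001]
force: [0.2, -0.2, 0.5]
width: 0.398
```

Emit:
jog_arm --moves '[{"xyz": [0,0,0],"twist": [0,0,-1.0],"grip": 0.2},{"xyz": [0,0,0],"twist": [0,0,-1.0],"grip": 0.2},{"xyz": [0,0,0],"twist": [0,0,-1.0],"grip": 0.2}]'

```text
clock: 51.55
position: [0.5237, 0.0187, 0.1994]
ee_rot: [1.379, 2.823, 0.0]
force: [0.4, -0.3, 0.2]
width: 0.402
```

```bash
python3 k.py 2 128.1
```

```text
t 51.55 p [0.5237 0.0187 0.1994] rv [1.379 2.823 0.   ] F [ 0.4 -0.3  0.2] w 0.402
2 [0.51134044 0.14239013]
xyz [ 1.753  1.105 -0.01 ]
twist [ 0.001 -0.    -0.019]
xyz [1.753 1.105 1.44 ]
twist [ 0.001 -0.    -0.019]
```

Emit:
jog_arm --moves '[{"xyz": [0.6,0.38,0],"twist": [0,0,0],"grip": 0.2},{"xyz": [1.2,0.76,0],"twist": [0,0,0],"grip": 0.2},{"xyz": [1.75,1.1,0],"twist": [0,0,0],"grip": 0.2},{"xyz": [1.75,1.1,0.2],"twist": [0,0,0],"grip": 0.2},{"xyz": [1.75,1.1,0.5],"twist": [0,0,0],"grip": 0.2}]'

```text
clock: 52.18
position: [0.5109, 0.142, 0.169]
ee_rot: [1.375, 2.824, 0.0]
force: [0.1, -0.2, -0.3]
width: 0.406
```

Emit:
jog_arm --moves '[{"xyz": [0,0,0.5],"twist": [0,0,0],"grip": 0.2},{"xyz": [0,0,0.97],"twist": [0,0,0],"grip": 0.2},{"xyz": [0,0,0.97],"twist": [0,0,0],"grip": 0.2},{"xyz": [0,0,0.97],"twist": [0,0,0],"grip": 1},{"xyz": [0,0,0.97],"twist": [0,0,0],"grip": 1}]'

```text
clock: 52.8
position: [0.5114, 0.142, 0.1122]
ee_rot: [1.374, 2.824, 0.002]
force: [-0.0, -0.6, 0.4]
width: 0.228
```

Emit:
jog_arm --moves '[{"xyz": [0,0,0],"twist": [0,0,0],"grip": 1},{"xyz": [0,0,0],"twist": [0,0,0],"grip": 1},{"xyz": [0,0,0],"twist": [0,0,0],"grip": 1}]'

```text
clock: 53.18
position: [0.5109, 0.1419, 0.1119]
ee_rot: [1.374, 2.825, 0.001]
force: [-1.6, -1.6, 6.1]
width: 0.137
```

```bash
python3 k.py 2 70.8
```

```text
t 53.17 p [0.5109 0.1419 0.1119] rv [1.374e+00 2.825e+00 1.000e-03] F [-1.6 -1.6  6.1] w 0.137
2 [0.51134044 0.14239013]
xyz [ 0.002  0.012 -1.468]
twist [ 4.000e-03 -3.000e-03  5.732e+00]
xyz [ 0.002  0.011 -0.018]
twist [ 4.000e-03 -3.000e-03  5.732e+00]
```

Emit:
jog_arm --moves '[{"xyz": [0,0,0],"twist": [0,0,1],"grip": 1},{"xyz": [0,0,0.01],"twist": [0,0,2],"grip": 1},{"xyz": [0,0,0.01],"twist": [0,0,3],"grip": 1},{"xyz": [0,0,0.02],"twist": [0,0,4],"grip": 1},{"xyz": [0,0,0.03],"twist": [0,0,5],"grip": 1}]'

```text
clock: 53.8
position: [0.5102, 0.1417, 0.1101]
ee_rot: [-2.444, -1.973, 0.0]
force: [-6.4, -2.2, 11.7]
width: 0.145
```

Emit:
jog_arm --moves '[{"xyz": [0,0,0],"twist": [0,0,0.7],"grip": 1},{"xyz": [0,0,0],"twist": [0,0,1.02],"grip": 1},{"xyz": [0,0,0],"twist": [0,0,1.02],"grip": 1},{"xyz": [0,0,0],"twist": [0,0,1.02],"grip": 1}]'

```text
clock: 54.3
position: [0.51, 0.1417, 0.11]
ee_rot: [-2.604, -1.756, 0.001]
force: [-5.0, -2.9, 8.5]
width: 0.14
```

```bash
python3 k.py 2 70.8; python3 -c "
from h import *; print(arm.observe()['ft_torque'])"
```

```text
t 54.3 p [0.51   0.1417 0.11  ] rv [-2.604e+00 -1.756e+00  1.000e-03] F [-5.  -2.9  8.5] w 0.14
2 [0.51134044 0.14239013]
xyz [ 0.019  0.015 -1.501]
twist [-0.006  0.002 -0.28 ]
xyz [ 0.02   0.016 -0.051]
twist [-0.006  0.002 -0.28 ]
[-0.75157391  1.2619731   0.61938223]
```

Emit:
jog_arm --moves '[{"xyz": [0,0,0],"twist": [0,0,0],"grip": 0.2},{"xyz": [0,0,0],"twist": [0,0,0],"grip": 0.2},{"xyz": [0,0,0],"twist": [0,0,0],"grip": 0.2},{"xyz": [0,0,-0.6],"twist": [0,0,0],"grip": 0.2},{"xyz": [0,0,-1.5],"twist": [0,0,0],"grip": 0.2}]'

```text
clock: 54.92
position: [0.5098, 0.142, 0.1994]
ee_rot: [-2.605, -1.755, 0.005]
force: [0.9, 0.9, -0.2]
width: 0.397
```

Emit:
jog_arm --moves '[{"xyz": [0,0,0],"twist": [0,0,-1],"grip": 0.2},{"xyz": [0,0,0],"twist": [0,0,-2],"grip": 0.2},{"xyz": [0,0,0],"twist": [0,0,-3],"grip": 0.2},{"xyz": [0,0,0],"twist": [0,0,-4],"grip": 0.2},{"xyz": [0,0,0],"twist": [0,0,-5],"grip": 0.2}]'

```text
clock: 55.55
position: [0.5107, 0.1421, 0.1994]
ee_rot: [1.612, 2.697, 0.0]
force: [-0.3, 0.5, 0.4]
width: 0.403
```

Emit:
jog_arm --moves '[{"xyz": [0,0,0],"twist": [0,0,-1.0],"grip": 0.2},{"xyz": [0,0,0],"twist": [0,0,-1.0],"grip": 0.2},{"xyz": [0,0,0],"twist": [0,0,-1.0],"grip": 0.2}]'

```text
clock: 55.92
position: [0.5107, 0.142, 0.1993]
ee_rot: [-1.384, -2.82, -0.0]
force: [-0.3, 0.4, -1.3]
width: 0.399
```

```bash
python3 k.py 4 128.1
```

```text
t 55.92 p [0.5107 0.142  0.1993] rv [-1.384 -2.82  -0.   ] F [-0.3  0.4 -1.3] w 0.399
4 [0.64645956 0.03060987]
xyz [-2.853  0.654 -0.011]
twist [ 0.001 -0.001 -0.038]
xyz [-2.853  0.654  1.439]
twist [ 0.001 -0.001 -0.038]
```

Emit:
jog_arm --moves '[{"xyz": [-0.95,0.22,0],"twist": [0,0,-0.04],"grip": 0.2},{"xyz": [-1.9,0.44,0],"twist": [0,0,-0.04],"grip": 0.2},{"xyz": [-2.85,0.66,0],"twist": [0,0,-0.04],"grip": 0.2},{"xyz": [-2.85,0.66,0.2],"twist": [0,0,-0.04],"grip": 0.2},{"xyz": [-2.85,0.66,0.5],"twist": [0,0,-0.04],"grip": 0.2}]'

```text
clock: 56.55
position: [0.647, 0.0317, 0.1683]
ee_rot: [-1.372, -2.826, 0.0]
force: [-1.4, 0.2, -0.9]
width: 0.401
```

Emit:
jog_arm --moves '[{"xyz": [0,0,0.5],"twist": [0,0,0],"grip": 0.2},{"xyz": [0,0,0.98],"twist": [0,0,0],"grip": 0.2},{"xyz": [0,0,0.98],"twist": [0,0,0],"grip": 0.2},{"xyz": [0,0,0.98],"twist": [0,0,0],"grip": 1},{"xyz": [0,0,0.98],"twist": [0,0,0],"grip": 1}]'

```text
clock: 57.18
position: [0.6476, 0.0319, 0.1118]
ee_rot: [1.368, 2.827, 0.002]
force: [0.4, 0.4, -0.2]
width: 0.231
```

Emit:
jog_arm --moves '[{"xyz": [0,0,0],"twist": [0,0,0],"grip": 1},{"xyz": [0,0,0],"twist": [0,0,0],"grip": 1},{"xyz": [0,0,0],"twist": [0,0,0],"grip": 1}]'

```text
clock: 57.55
position: [0.6473, 0.0314, 0.1116]
ee_rot: [1.369, 2.827, 0.001]
force: [-2.4, -0.5, 5.2]
width: 0.137
```

```bash
python3 k.py 4 70.8
```

```text
t 57.55 p [0.6473 0.0314 0.1116] rv [1.369e+00 2.827e+00 1.000e-03] F [-2.4 -0.5  5.2] w 0.137
4 [0.64645956 0.03060987]
xyz [-0.002 -0.017 -1.474]
twist [ 6.000e-03 -2.000e-03  5.752e+00]
xyz [-0.002 -0.018 -0.024]
twist [ 6.000e-03 -2.000e-03  5.752e+00]
```

Emit:
jog_arm --moves '[{"xyz": [0,0,0],"twist": [0,0,1],"grip": 1},{"xyz": [0,0,0.01],"twist": [0,0,2],"grip": 1},{"xyz": [0,0,0.01],"twist": [0,0,3],"grip": 1},{"xyz": [0,0,0.02],"twist": [0,0,4],"grip": 1},{"xyz": [0,0,0.03],"twist": [0,0,5],"grip": 1}]'

```text
clock: 58.18
position: [0.6465, 0.0312, 0.1098]
ee_rot: [-2.441, -1.977, 0.0]
force: [-8.1, -0.4, 9.9]
width: 0.136
```

Emit:
jog_arm --moves '[{"xyz": [0,0,0],"twist": [0,0,0.7],"grip": 1},{"xyz": [0,0,0],"twist": [0,0,1.02],"grip": 1},{"xyz": [0,0,0],"twist": [0,0,1.02],"grip": 1},{"xyz": [0,0,0],"twist": [0,0,1.02],"grip": 1}]'

```text
clock: 58.68
position: [0.6463, 0.0312, 0.1096]
ee_rot: [-2.601, -1.76, 0.001]
force: [-6.7, -1.0, 8.1]
width: 0.139
```

```bash
python3 k.py 4 70.8; python3 -c "
from h import *; print(arm.observe()['ft_torque'])"
```

```text
t 58.67 p [0.6463 0.0312 0.1096] rv [-2.601e+00 -1.760e+00  1.000e-03] F [-6.7 -1.   8.1] w 0.139
4 [0.64645956 0.03060987]
xyz [-0.008  0.005 -1.507]
twist [-0.006  0.002 -0.262]
xyz [-0.007  0.006 -0.057]
twist [-0.006  0.002 -0.262]
[-0.38481768  1.46379132  0.61985137]
```

Emit:
jog_arm --moves '[{"xyz": [0,0,0],"twist": [0,0,0],"grip": 0.2},{"xyz": [0,0,0],"twist": [0,0,0],"grip": 0.2},{"xyz": [0,0,0],"twist": [0,0,0],"grip": 0.2},{"xyz": [0,0,-0.6],"twist": [0,0,0],"grip": 0.2},{"xyz": [0,0,-1.6],"twist": [0,0,0],"grip": 0.2}]'

```text
clock: 59.3
position: [0.646, 0.0322, 0.204]
ee_rot: [-2.601, -1.759, 0.005]
force: [1.8, 0.4, 0.3]
width: 0.402
```

Emit:
jog_arm --moves '[{"xyz": [0,0,-0.9],"twist": [0,0,0],"grip": 0.2},{"xyz": [-0.3,-0.8,-1.3],"twist": [0,0,0],"grip": 0.2},{"xyz": [-0.6,-1.6,-1.3],"twist": [0,0,0],"grip": 0.2},{"xyz": [-0.9,-2.4,-1.3],"twist": [0,0,0],"grip": 0.2},{"xyz": [-1.1,-3.1,-1.3],"twist": [0,0,0],"grip": 0.2}]'

```text
clock: 59.92
position: [0.4482, 0.0393, 0.282]
ee_rot: [2.603, 1.759, -0.002]
force: [-0.6, 0.1, 1.5]
width: 0.396
```

Emit:
jog_arm --moves '[{"xyz": [-0.3,-0.6,0],"twist": [0,0,0],"grip": 0.2},{"xyz": [-0.6,-0.6,0],"twist": [0,0,0],"grip": 0.2},{"xyz": [-0.6,-0.6,0],"twist": [0,0,0],"grip": 0.2}]'

```text
clock: 60.3
position: [0.4022, 0.0193, 0.2826]
ee_rot: [-2.597, -1.758, -0.004]
force: [-0.5, 0.3, -0.4]
width: 0.397
```

Run:
```python
from h import *
state(); im=arm.get_image('side'); im2=arm.get_image('scene'); cv2.imwrite('pics/end_side.png',im)
cv2.imwrite('pics/s10.png',np.vstack([np.hstack([cv2.resize(im[140:240,265:390],(450,360)),cv2.resize(im2[180:265,280:368],(340,360))]),cv2.resize(im[110:330,200:600],(790,238)) if 0 else cv2.resize(im2[140:310,150:500],(790,384))])[:600])
```

```text
t 60.3 p [0.4022 0.0193 0.2826] rv [-2.597 -1.758 -0.004] F [-0.5  0.3 -0.4] w 0.397
```

View pics/s10.png

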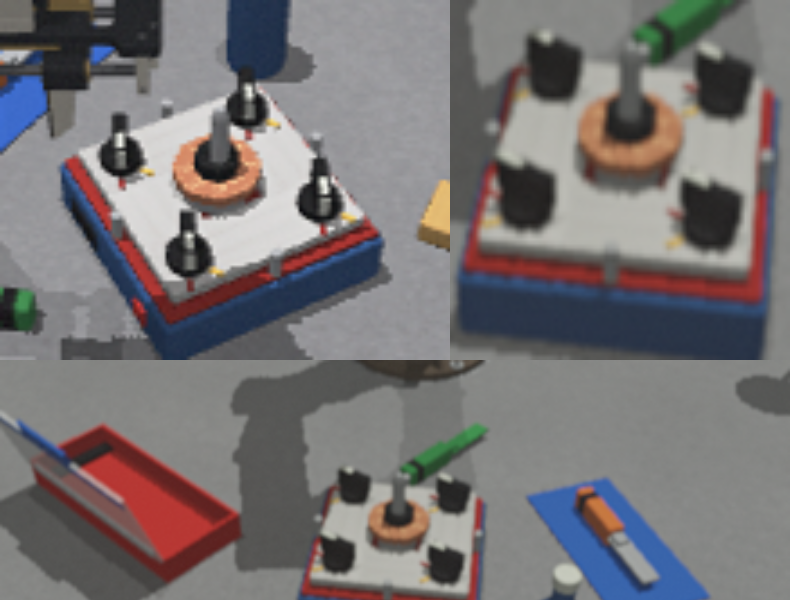

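The lid is open, the pry is on the mat, the wheel is seated, and all four pointers are at the red marks, with the stop torque felt at each. Handing in.

```bash
python3 -c "
from cell import arm; print(arm.sign_off())"
```

```text
the job is handed in; nothing more can be done
None
```

The job is handed in at about 60 s of the 210 s allowed; sign-off reports no verdict.

- **Lid:** I levered it up by its lip with the orange pry blade. It stands past vertical, at about 1.8 rad judged from the blade's path rather than measured.
- **Pry blade:** it lies back on the blue mat. My first grasp failed because I lifted before the fingers had shut; that only turned the pry a little on the mat, and the second grasp held.
- **Wheel:** the case held only the copper wheel (wheel3), and it is seated on the arbor, hub up.
- **Knobs:** turned 1, 3, 2, 4 to about the yellow mark, then 1, 3, 2, 4 fully home. Each met its stop, at about 0.6 N m against the usual 0.12.

The last pictures showed the lid open, the pry on the mat, the wheel seated and the pointers at the red marks. The robot was clear of everything. I never moved the arm close to the bottle, padlock or brush. The bottle and part of the padlock showed in those pictures, but the brush did not, and I did not measure any of the three again. No final check failed or disagreed.

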